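Load the coral inspection carousel

ROBOT

A 7-joint arm with a two-finger parallel gripper is mounted at the origin on the work surface. World frame = base frame: x ahead of the robot, y to its left, z up, the work surface at z = 0. Lengths are in m, angles in rad, forces in N, time in s.
With the tool pointing down it reaches from about 0.425 to 0.925 m from the base axis. Payload 6.8 kg.
Tool frame: the origin (TCP) lies on the centre line of the jaws, within the pads' length; the fingertips stand 14 mm ahead of it and the grasp point (between the pads) lies 5 mm behind it; y points along the fingers, x is the direction in which the jaws open and shut, and the axes are right-handed (so a half turn about y gives the same grasp; the last joint's range is limited). The gripper opens to 85 mm and grips with 20 to 120 N. Pads are 22 mm wide; open, the fingers measure 114 mm over their backs; the gripper's body (76 mm by 85 mm) begins 54 mm behind the grasp point. The pads swing forward as they close: fully open they stand 13 mm farther back than shut.
Start: joints at [1.004, 0.477, 0.022, 1.555, -0.011, 1.109, -0.083], TCP at [0.299, -0.605, 0.245] pointing down, gripper open.
Joint ranges: [-2.96, 2.96], [-0.34, 2.1], [-1.41, 1.46], [0.24, 2.44], [-1.37, 4.51], [0.17, 1.92], [-2.96, 2.96]. Speed limits (rad/s): [2.39, 2.39, 3.14, 3.14, 3.14, 3.14, 3.14].

INTERFACE

Orientations are given as a rotation vector (axis times angle).
In Python, from bench import get_obs, vision, ticket gives the robot as it stands. The module is installed in compiled form; this text tells all that it offers.
- The arm moves only by the tool jog_arm, never from a script. Its argument "motion" is a list of rows, each an object of numbers: "gripper": the finger opening in mm, from 0 to 85.4; "tx", "ty", "tz": the shift along the tool's x, y, z in mm; "ax", "ay", "az": the turn, a rotation vector about the tool's x, y, z in rad. In form: [{"gripper": .., "tx": .., "ty": .., "tz": .., "ax": .., "ay": .., "az": ..}, ...]. A call has 1 to 12 rows; each row shifts and turns the commanded pose from where the row before left it, along the tool's axes as they then stand; what a row does not reach is not made up. A row lasts 1/10 s, in which the tool goes at most 50 mm and 8.59 degrees, less where a joint would pass 70% of its speed; a pose out of reach is approached as far as the arm can. A call is refused whole if a number of a shift passes 50 or a number of a turn 0.15, either way. A call with a gripper value outside its range is refused whole. The fingers move at their own pace and stop on an object; "newtons" is the grip in N (left out, the last holds). Time passes only in rows, so rows that do not move let the fingers close. It gives the time, the measured TCP pose, the force and the opening at its end, in the units of the state.
- get_obs(): the state, without advancing time (a new reading comes with each control period).
- vision.grab_frame(name): name is "side" or "top" or "wrist"; returns the picture (420x560x3 uint8, red, green, blue); there is no depth.
- vision.get_calibration(name): a dict with "camera_matrix" (3x3 intrinsics, pixels), "world_from_camera" (4x4, takes a point from camera to world coordinates). Camera axes: x right, y down, z forward; pixel columns grow to the right and rows downward; lengths in m; the calibration is good to about 2 mm. A picture is of the moment at which its call begins: read the wrist's pose just before it. get_calibration takes no time and is no camera call; for the wrist camera it gives the pose at the moment of the call.
- ticket.hand_in(): hands the job in, once; it reports no verdict.
The state is a dict: "clock": time; "joints": joint angles; "qvel": joint speeds; "tau": joint torques, N m; "tcp_pos": TCP position; "orientation": TCP orientation; "contact_force": force on the tool from outside, world axes, zero at the start; "moment": the same for the moment, N m; "grip_width": finger opening in m.
Only numpy, scipy, OpenCV 4.12 (cv2) and the standard library are available. Lean on these libraries where they do the work, as an engineer would, in place of code of your own. Each camera call takes 0.05 s, during which the arm holds its last target.

TASK

First set the carousel's drive switch to its centre off position, before touching the carousel or loading any tin, and leave it off. Then turn the carousel by hand, bay by bay, and stand one steel tin upright on the black pad of an empty bay (one tin per bay, whichever you like) until every loose tin is loaded; only the bay at the front opening is clear of the dust cover. Finally turn the carousel until the bay with the red reference coral clicks in at the front, and leave the pale branch and the jug where they are.

Things in the scene. Friction and masses are not known exactly. Their poses are not given: they have to be found in the camera images.
- switch (a joint): drive switch: forward-off-reverse toggle, a ball-ended lever on a grey box. 0 = straight up, the narrow centre OFF detent; +0.52 = leaning to the box's +y side (the robot's left), forward, where it starts; -0.52 = reverse. Let go, it springs into the nearest detent (the centre one catches from within about 0.25 rad); about 2 N at the ball moves it
- switch_tip (a point): centre of the black 20 mm ball on the toggle lever, 60 mm from the pivot, which lies 47 mm above the table (ball at 107 mm when upright). Axes turn with the lever: z along it, away from the pivot; x along the pivot axis; it swings in its y-z plane. The box is 110 mm (y) by 75 mm, 45 mm high
- carousel (a joint): angle of the carousel plate, rad, anticlockwise positive seen from above; turns without end. It clicks into a detent at every multiple of pi/2 and is drawn to the nearest one when let go (at most 0.5 N m to pass a hump). At k*pi/2 (k = 0..3, modulo 2 pi) bay k is at the front opening
- hub (a point): centre of the carousel on its plate's top face, 45 mm above the table; plate radius 150 mm; a 72 mm round boss, 22 mm high, is in the middle. Axes fixed to the machine: -x points to the open front (towards the robot), z up. A fixed clear dust cover on posts (underside 108, top 112 mm above the table) lies over hub x -0.008 to +0.16, y +-0.168, so only the front bay is open. Base board: x -0.10 to +0.18, y +-0.168, 12 mm high
- bay0 (a point): centre of bay 0 on the plate's top face, 85 mm from the hub: the reference bay, filled for good by a red coral branch (60 mm tall at most) on a 48 mm dark wooden foot fixed to the plate. Axes parallel to the plate, z up
- bay1 (a point): centre of bay 1 on the plate's top face, 85 mm from the hub, 90 degrees clockwise (seen from above) from the reference bay: a round black rubber pad of 72 mm diameter, flush with the plate
- bay2 (a point): centre of bay 2 on the plate's top face, 85 mm from the hub, 180 degrees clockwise (seen from above) from the reference bay: a round black rubber pad of 72 mm diameter, flush with the plate
- bay3 (a point): centre of bay 3 on the plate's top face, 85 mm from the hub, 270 degrees clockwise (seen from above) from the reference bay: a round black rubber pad of 72 mm diameter, flush with the plate
- peg0 (a point): turning peg 0: upright steel peg on the plate, 130 mm from the hub, 45 degrees anticlockwise (from above) of bay 0; 16 mm diameter, 55 mm tall (top 100 mm above the table); this point is on its axis, 35 mm above the plate. In a detent two pegs stand 45 degrees either side of the front; moving one from one of these places to the other turns the carousel one bay
- peg1 (a point): turning peg 1: upright steel peg on the plate, 130 mm from the hub, 45 degrees anticlockwise (from above) of bay 1; 16 mm diameter, 55 mm tall (top 100 mm above the table); this point is on its axis, 35 mm above the plate. In a detent two pegs stand 45 degrees either side of the front; moving one from one of these places to the other turns the carousel one bay
- peg2 (a point): turning peg 2: upright steel peg on the plate, 130 mm from the hub, 45 degrees anticlockwise (from above) of bay 2; 16 mm diameter, 55 mm tall (top 100 mm above the table); this point is on its axis, 35 mm above the plate. In a detent two pegs stand 45 degrees either side of the front; moving one from one of these places to the other turns the carousel one bay
- peg3 (a point): turning peg 3: upright steel peg on the plate, 130 mm from the hub, 45 degrees anticlockwise (from above) of bay 3; 16 mm diameter, 55 mm tall (top 100 mm above the table); this point is on its axis, 35 mm above the plate. In a detent two pegs stand 45 degrees either side of the front; moving one from one of these places to the other turns the carousel one bay
- tin0_center (a point): centre (22 mm up) of a closed round steel tin, 64 mm diameter, 44 mm tall, 110 to 230 g, z along its axis; None if absent
- tin1_center (a point): centre (22 mm up) of a closed round steel tin, 64 mm diameter, 44 mm tall, 110 to 230 g, z along its axis; None if absent
- tin2_center (a point): centre (22 mm up) of a closed round steel tin, 64 mm diameter, 44 mm tall, 110 to 230 g, z along its axis; None if absent
- branch_center (a point): bystander: loose pale coral branch about 75 mm long lying along its y on the table, 18 mm thick; this point is at its middle; leave it
- jug_center (a point): bystander: steel jug, 84 mm diameter, 100 mm tall, with a handle at its +y; this point is at its centre half-way up; leave it
- tin0: tin 0: the same tin, origin at the centre of its underside
- tin1: tin 1: the same tin, origin at the centre of its underside
- tin2: tin 2: the same tin, origin at the centre of its underside

How it is judged:
On the way, in this order (a step that is already met when the one before it is completed fails the run):
1. the drive switch is at its centre off position while every tin still stands on the table (value of joint switch between -0.1 and 0.1 rad and height (world z) of each of tin0_center, tin1_center, tin2_center below 0.05 m), for 0.3 s.
2. every tin present stands upright on the pad of an empty bay (((horizontal distance between tin0_center and bay1 below 0.025 m and z of tin0_center in the frame of bay1 between 0.015 and 0.029 m) or (horizontal distance between tin0_center and bay2 below 0.025 m and z of tin0_center in the frame of bay2 between 0.015 and 0.029 m) or (horizontal distance between tin0_center and bay3 below 0.025 m and z of tin0_center in the frame of bay3 between 0.015 and 0.029 m)) and angle between each of tin0_center, tin1_center, tin2_center's own z axis and vertical below 0.15 rad and ((horizontal distance between tin1_center and bay1 below 0.025 m and z of tin1_center in the frame of bay1 between 0.015 and 0.029 m) or (horizontal distance between tin1_center and bay2 below 0.025 m and z of tin1_center in the frame of bay2 between 0.015 and 0.029 m) or (horizontal distance between tin1_center and bay3 below 0.025 m and z of tin1_center in the frame of bay3 between 0.015 and 0.029 m)) and ((horizontal distance between tin2_center and bay1 below 0.025 m and z of tin2_center in the frame of bay1 between 0.015 and 0.029 m) or (horizontal distance between tin2_center and bay2 below 0.025 m and z of tin2_center in the frame of bay2 between 0.015 and 0.029 m) or (horizontal distance between tin2_center and bay3 below 0.025 m and z of tin2_center in the frame of bay3 between 0.015 and 0.029 m))), for 0.2 s.
At the end, for the whole second after the job is handed in: Switch within 0.10 rad of centre off; reference bay at the front (within 8 mm sideways of the front line), carousel still; each tin present stands still and upright (within 0.15 rad) on the plate, its centre within 25 mm of the centre of a bay of its own (bays 1 to 3) (all of step 2 and value of joint switch between -0.1 and 0.1 rad and x of bay0 in the frame of hub below -0.05 m and y of bay0 in the frame of hub between -0.008 and 0.008 m and velocity of joint carousel between -0.05 and 0.05 rad/s and linear speed of each of tin0, tin1, tin2 below 0.03 m/s); the robot touches nothing.
It fails at once if the robot touches the carousel while the drive switch is not off ((value of joint switch above 0.15 rad or value of joint switch below -0.15 rad) and contact force between the arm and carousel above 1 N).
It fails at once if the branch or the jug is shifted more than 4 cm (distance of any of branch_center, jug_center from where it was at the start of the episode above 0.04 m).
Of tin0, tin1, tin2 only 2 to 3 are there at a start; the rules pass over those that are not, and their reading is None.
At some moment in a run one of tin0, tin1, tin2 may be knocked a few centimetres aside while the robot is not near it.
It also fails if it takes over 210 s, if anything falls off the work surface, if the arm or the gripper's body presses on something with over 40 N, if the wrist force passes 120 N, or if a joint passes its speed limit or range.

## Working session

There is one attempt and no reset: what is moved stays moved. The work goes in short steps, Python scripts to look and compute and a tool call to move; the robot and the scene stay as the last step left them, time stands still between calls to the robot, and variables do not carry over. Pictures are saved under pics/ and viewed, and the job is handed in when it is done.

Besides the shell and the picture viewer there is one more tool, called after "Emit:" as name(argument=value, ...) on one line, values as JSON. jog_arm: Moves the arm, as the interface text tells. Its arguments: {"type":"object","properties":{"motion":{"type":"array"},"newtons":{"type":"number"}},"required":["motion"]}

```bash
mkdir -p pics; python3 - <<'E'
from bench import get_obs, vision
import cv2
o=get_obs(); print({k:o[k] for k in o})
for n in ["side","top","wrist"]:
    c=vision.get_calibration(n); print(n,c)
    cv2.imwrite(f"pics/{n}0.png",vision.grab_frame(n)[:,:,::-1])
E
```

```text
{'clock': 0.0, 'joints': array([ 1.00384137,  0.47781416,  0.02233767,  1.55643821, -0.01149982,
        1.10928893, -0.08309028]), 'qvel': array([-0.00155236,  0.00093346, -0.00048602,  0.00086446, -0.00069216,
       -0.00213748,  0.00070915]), 'tau': array([ 7.12628753e-04, -5.96447539e+01,  1.60817306e+00, -2.81197947e+01,
        1.24863055e-02,  9.34629614e-03, -3.25514415e-07]), 'tcp_pos': array([ 0.29871535, -0.60468305,  0.24432181]), 'orientation': array([-1.39115454,  0.86611365, -0.86347015]), 'contact_force': array([ 0.00544067, -0.13917852, -0.27330972]), 'moment': array([-0.03014251, -0.03460026,  0.0404797 ]), 'grip_width': 0.08551117724150312}
side {'camera_matrix': array([[535.6894594 ,   0.        , 280.94432067],
       [  0.        , 535.6894594 , 207.68612886],
       [  0.        ,   0.        ,   1.        ]]), 'world_from_camera': array([[-0.99169809, -0.08732805,  0.094386  ,  0.45153596],
       [-0.12653855,  0.5322254 , -0.83709266,  0.89379378],
       [ 0.02286704, -0.84208665, -0.53885728,  0.6733887 ],
       [ 0.        ,  0.        ,  0.        ,  1
[... 203 characters left out ...]
camera': array([[-0.01587475, -0.99566129,  0.09168746,  0.45783323],
       [-0.99976739,  0.0144672 , -0.01599586,  0.01535237],
       [ 0.0146    , -0.09192007, -0.99565935,  1.13916078],
       [ 0.        ,  0.        ,  0.        ,  1.        ]])}
wrist {'camera_matrix': array([[297.88534568,   0.        , 282.33858917],
       [  0.        , 297.88534568, 209.95922899],
       [  0.        ,   0.        ,   1.        ]]), 'world_from_camera': array([[ 0.44390586, -0.85561425, -0.26621764,  0.36643193],
       [-0.89607285, -0.42419968, -0.13079786, -0.57221079],
       [-0.00101693,  0.29661234, -0.95499743,  0.37173672],
       [ 0.        ,  0.        ,  0.        ,  1.        ]])}
```

View pics/side0.png

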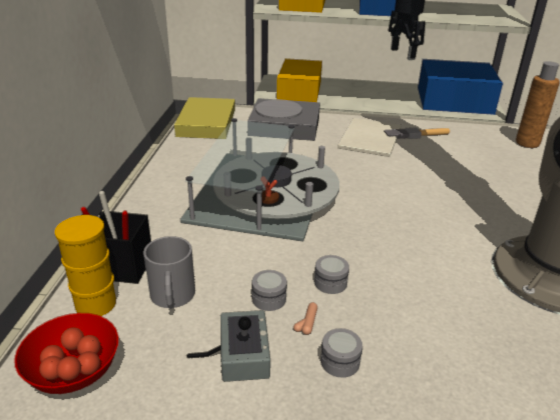

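View pics/top0.png

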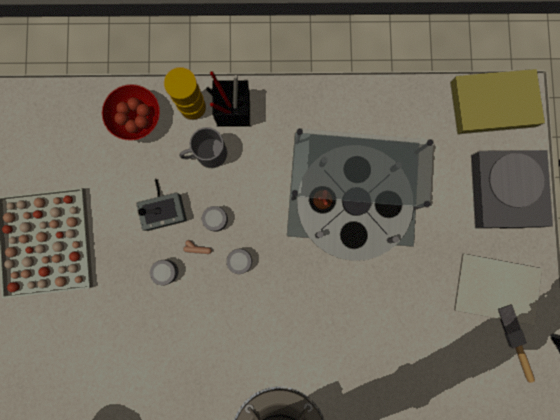

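View pics/wrist0.png

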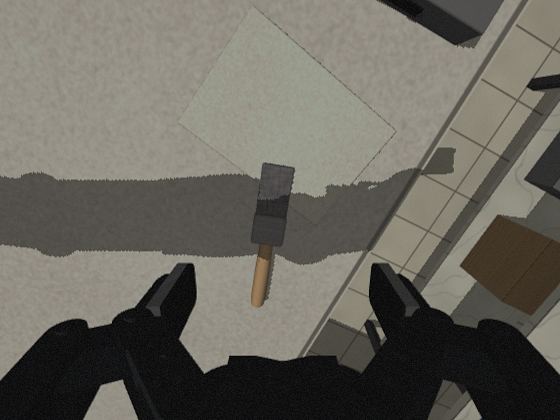

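The top view shows the tins near (214,218), (240,261) and (163,271), with the branch at (197,248). The switch ball is at (142,212) and the hub at (357,202). The coral bay is on the +y side, so bay 3 is in front. Next I'll measure these more precisely.

```bash
cat > h.py <<'E'
import numpy as np, cv2
from bench import get_obs, vision
from scipy.spatial.transform import Rotation as R
def ray(cal,uv,z):
    K,T=cal["camera_matrix"],cal["world_from_camera"]
    d=T[:3,:3]@np.linalg.inv(K)@np.array([uv[0],uv[1],1.]); o=T[:3,3]
    return o+d*(z-o[2])/d[2]
def proj(cal,p):
    K,T=cal["camera_matrix"],cal["world_from_camera"]
    q=K@(T[:3,:3].T@(np.array(p)-T[:3,3])); return q[:2]/q[2]
def tri(c1,u1,c2,u2):
    A=[];b=[]
    for c,u in((c1,u1),(c2,u2)):
        T=c["world_from_camera"];d=T[:3,:3]@np.linalg.inv(c["camera_matrix"])@np.array([u[0],u[1],1.]);d/=np.linalg.norm(d)
        P=np.eye(3)-np.outer(d,d);A.append(P);b.append(P@T[:3,3])
    return np.linalg.lstsq(np.vstack(A),np.hstack(b),rcond=None)[0]
def crop(img,x0,y0,x1,y1,s,name):
    c=cv2.resize(img[y0:y1,x0:x1],None,fx=s,fy=s,interpolation=cv2.INTER_CUBIC)
    cv2.imwrite(name,c[:,:,::-1])
def goto(p,tx=None):
    """tool deltas (mm) and turn to TCP target p, pointing straight down, tool x along horizontal dir tx"""
    o=get_obs();M=R.from_rotvec(o["orientation"]).as_matrix()
    if tx is not None:
        x=np.array([tx[0],tx[1],0.]);x/=np.linalg.norm(x)
        if x@M[:,0]<0:x=-x
        y=np.array([0,0,-1.]);D=np.column_stack([x,y,np.cross(x,y)])
        rv=R.from_matrix(M.T@D).as_rotvec()
    else: rv=None
    d=np.array(p)-o["tcp_pos"]
    print("t",round(float(o["clock"]),2),"tcp",o["tcp_pos"].round(4),"w",round(float(o["grip_width"]),4),"F",o["contact_force"].round(1))
    print(" axes x",M[:,0].round(3),"y",M[:,1].round(3),"z",M[:,2].round(3))
    print(" world d mm",(d*1e3).round(1)," tool d now",(M.T@d*1e3).round(1), "turn",None if rv is None else rv.round(3), "" if rv is None else "tool d after turn %s"%(D.T@d*1e3).round(1))
E
python3 - <<'E'
from h import *
t=vision.grab_frame("top"); s=vision.grab_frame("side")
np.save("t.npy",t);np.save("s.npy",s)
crop(t,120,120,270,290,4.6/1.35,"pics/tl.png"); crop(t,270,110,450,280,3.4,"pics/tr.png")
crop(s,180,220,380,400,3,"pics/sl.png"); crop(s,170,120,370,260,3,"pics/sr.png")
goto([.5,0,.3],[0,1])
E
```

```text
t 0.25 tcp [ 0.2988 -0.605   0.2449] w 0.0853 F [-0.6 -0.2 -0.9]
 axes x [ 0.443 -0.897 -0.001] y [-0.     0.001 -1.   ] z [ 0.897  0.443 -0.   ]
 world d mm [201.2 605.   55.1]  tool d now [-453.3  -54.8  448.3] turn [ 0.     0.459 -0.001] tool d after turn [-605.   -55.1  201.2]
```

View pics/tl.png

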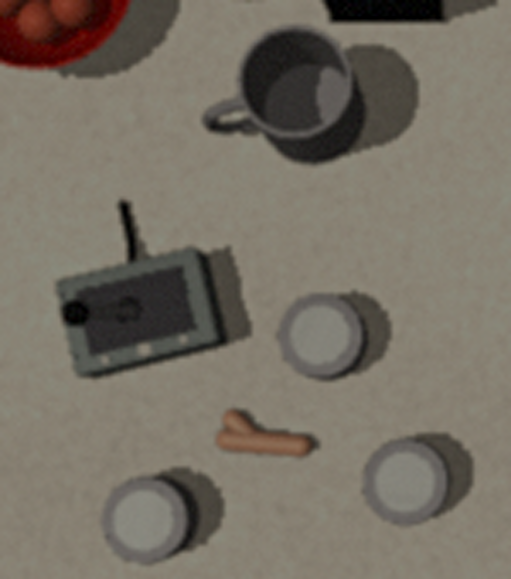

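View pics/tr.png

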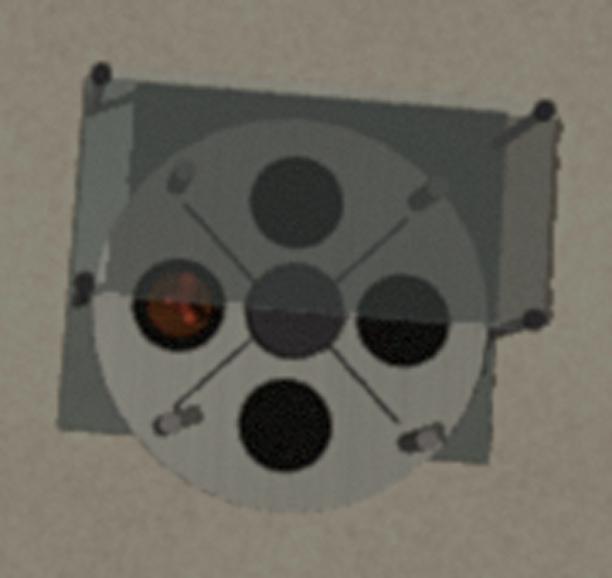

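View pics/sl.png

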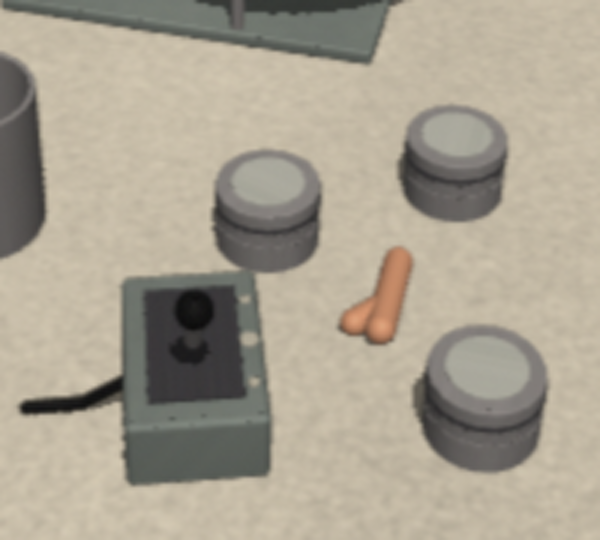

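View pics/sr.png

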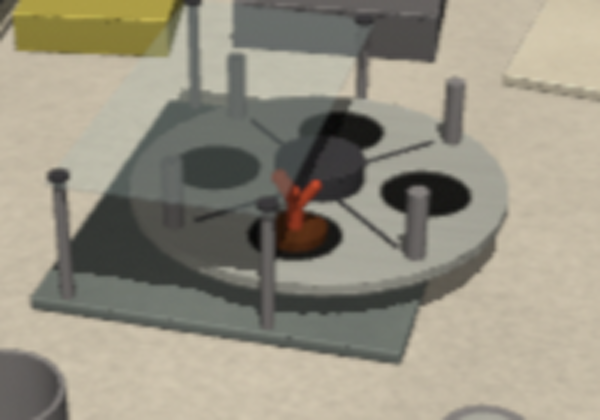

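```bash
cat > m.py <<'E'
from h import *
ct=vision.get_calibration("top");cs=vision.get_calibration("side")
f=lambda x,y,s,x0,y0:((x+.5)/s-.5+x0,(y+.5)/s-.5+y0)
tl=lambda x,y:f(x,y,4.6/1.35,120,120); tr=lambda x,y:f(x,y,3.4,270,110)
sl=lambda x,y:f(x,y,3,180,220); sr=lambda x,y:f(x,y,3,170,120)
for n,a,b in (("A",(321,336),(268,184)),("B",(407,481),(457,137)),("C",(146,519),(487,370))):
    print("tin",n,ray(ct,tl(*a),.044).round(4),ray(cs,sl(*b),.044).round(4),tri(ct,tl(*a),cs,sl(*b)).round(4))
print("ball tri",tri(ct,tl(75,313),cs,sl(194,310)).round(4),ray(ct,tl(75,313),.099).round(4))
bx=np.array([ray(ct,tl(*p),.045) for p in((60,283),(193,250),(215,345),(82,375))]);print("box",bx.round(4),bx.mean(0).round(4))
bx2=np.array([ray(cs,sl(*p),.045) for p in((124,280),(254,272),(269,417),(127,426))]);print("box side",bx2.round(4),bx2.mean(0).round(4))
P=[ray(ct,tr(*p),.045) for p in((285,425),(297,202),(403,320),(178,305))]
print("pads f b r l",np.round(P,4));print("hub",((P[0]+P[1])/2).round(4), np.linalg.norm(P[0]-P[1]))
print("side front pad",ray(cs,sr(426,193),.045).round(4),"right pad",ray(cs,sr(341,131),.045).round(4))
print("branch",[ray(ct,tl(*p),.009).round(3) for p in((222,440),(310,447),(232,418))])
print("jug",ray(ct,tl(297,80),.1).round(3))
h=(P[0]+P[1])/2
ax=(P[1]-P[0])/np.linalg.norm(P[1]-P[0]);print("hub x axis",ax)
E
python3 m.py
```

```text
tin A [0.554  0.1574 0.044 ] [0.5521 0.1617 0.044 ] [0.5535 0.1578 0.0407]
tin B [0.4452 0.0941 0.044 ] [0.442  0.0993 0.044 ] [0.4435 0.0944 0.0401]
tin C [0.4204 0.2866 0.044 ] [0.4173 0.2912 0.044 ] [0.4187 0.2875 0.0402]
ball tri [0.567  0.3245 0.0979] [0.5681 0.3243 0.099 ]
box [[0.5965 0.3518 0.045 ]
 [0.6201 0.2529 0.045 ]
 [0.5484 0.2361 0.045 ]
 [0.5274 0.3346 0.045 ]] [0.5731 0.2938 0.045 ]
box side [[0.6188 0.2553 0.045 ]
 [0.5487 0.2383 0.045 ]
 [0.5254 0.3401 0.045 ]
 [0.5946 0.3562 0.045 ]] [0.5719 0.2975 0.045 ]
pads f b r l [[ 0.5068 -0.1975  0.045 ]
 [ 0.6761 -0.2121  0.045 ]
 [ 0.5847 -0.2894  0.045 ]
 [ 0.5985 -0.1195  0.045 ]]
hub [ 0.5915 -0.2048  0.045 ] 0.1699096787823696
side front pad [ 0.5035 -0.1963  0.045 ] right pad [ 0.5818 -0.2875  0.045 ]
branch [array([0.478, 0.238, 0.009]), array([0.472, 0.171, 0.009]), array([0.495, 0.23 , 0.009])]
jug [0.734 0.167 0.1  ]
hub x axis [ 0.99628935 -0.08606705  0.        ]
```

```bash
python3 -c "
from h import *
goto([.572,.301,.2],[.222,-.975])"
```

```text
t 0.25 tcp [ 0.2988 -0.605   0.2449] w 0.0853 F [-0.6 -0.2 -0.9]
 axes x [ 0.443 -0.897 -0.001] y [-0.     0.001 -1.   ] z [ 0.897  0.443 -0.   ]
 world d mm [273.2 906.  -44.9]  tool d now [-691.2   45.4  646.2] turn [ 0.     0.235 -0.001] tool d after turn [-822.7   44.9  467.5]
```

Emit:
jog_arm(motion=[{"ay":0.118},{"ay":0.117},{"tx":-30,"tz":17},{"tx":-40,"tz":23},{"tx":-40,"tz":23},{"tx":-40,"tz":23},{"tx":-40,"tz":23},{"tx":-40,"tz":23},{"tx":-40,"tz":23},{"tx":-40,"tz":23},{"tx":-40,"tz":23},{"tx":-40,"tz":23}])

```text
schema error: expected keys gripper, tx, ty, tz, ax, ay, az
```

```bash
python3 -c "
from h import *
goto([.572,.301,.2],[.222,-.975])"
```

```text
t 0.25 tcp [ 0.2988 -0.605   0.2449] w 0.0853 F [-0.6 -0.2 -0.9]
 axes x [ 0.443 -0.897 -0.001] y [-0.     0.001 -1.   ] z [ 0.897  0.443 -0.   ]
 world d mm [273.2 906.  -44.9]  tool d now [-691.2   45.4  646.2] turn [ 0.     0.235 -0.001] tool d after turn [-822.7   44.9  467.5]
```

All keys are required in every row.

Emit:
jog_arm(motion=[{"gripper":85,"tx":0,"ty":0,"tz":0,"ax":0,"ay":0.118,"az":0},{"gripper":85,"tx":0,"ty":0,"tz":0,"ax":0,"ay":0.117,"az":0},{"gripper":85,"tx":-30,"ty":0,"tz":17,"ax":0,"ay":0,"az":0},{"gripper":85,"tx":-40,"ty":0,"tz":23,"ax":0,"ay":0,"az":0},{"gripper":85,"tx":-40,"ty":0,"tz":23,"ax":0,"ay":0,"az":0},{"gripper":85,"tx":-40,"ty":0,"tz":23,"ax":0,"ay":0,"az":0},{"gripper":85,"tx":-40,"ty":0,"tz":23,"ax":0,"ay":0,"az":0},{"gripper":85,"tx":-40,"ty":0,"tz":23,"ax":0,"ay":0,"az":0},{"gripper":85,"tx":-40,"ty":0,"tz":23,"ax":0,"ay":0,"az":0},{"gripper":85,"tx":-40,"ty":0,"tz":23,"ax":0,"ay":0,"az":0},{"gripper":85,"tx":-40,"ty":0,"tz":23,"ax":0,"ay":0,"az":0},{"gripper":85,"tx":0,"ty":0,"tz":0,"ax":0,"ay":0,"az":0}])

```text
clock: 1.45
tcp_pos: [0.4194, -0.2131, 0.2456]
orientation: [-1.308, 1.035, -1.035]
contact_force: [-0.2, -0.0, 0.3]
grip_width: 0.085
```

```bash
python3 -c "
from h import *
goto([.572,.301,.2],[.222,-.975])"
```

```text
t 1.45 tcp [ 0.4194 -0.2131  0.2456] w 0.085 F [-0.2 -0.   0.3]
 axes x [ 0.231 -0.973 -0.002] y [ 0.001  0.002 -1.   ] z [0.973 0.231 0.002]
 world d mm [152.6 514.1 -45.6]  tool d now [-464.7   46.7  267.4] turn [-0.002  0.01  -0.002] tool d after turn [-467.3   45.6  262.9]
```

Emit:
jog_arm(motion=[{"gripper":85,"tx":-39,"ty":0,"tz":22,"ax":0,"ay":0,"az":0},{"gripper":85,"tx":-39,"ty":0,"tz":22,"ax":0,"ay":0,"az":0},{"gripper":85,"tx":-39,"ty":0,"tz":22,"ax":0,"ay":0,"az":0},{"gripper":85,"tx":-39,"ty":0,"tz":22,"ax":0,"ay":0,"az":0},{"gripper":85,"tx":-39,"ty":0,"tz":22,"ax":0,"ay":0,"az":0},{"gripper":85,"tx":-39,"ty":0,"tz":22,"ax":0,"ay":0,"az":0},{"gripper":85,"tx":-39,"ty":0,"tz":22,"ax":0,"ay":0,"az":0},{"gripper":85,"tx":-39,"ty":0,"tz":22,"ax":0,"ay":0,"az":0},{"gripper":85,"tx":-39,"ty":0,"tz":22,"ax":0,"ay":0,"az":0},{"gripper":85,"tx":-39,"ty":10,"tz":22,"ax":0,"ay":0,"az":0},{"gripper":85,"tx":-39,"ty":10,"tz":22,"ax":0,"ay":0,"az":0},{"gripper":85,"tx":0,"ty":0,"tz":0,"ax":0,"ay":0,"az":0}])

```text
clock: 2.65
tcp_pos: [0.5571, 0.2595, 0.2237]
orientation: [-1.308, 1.04, -1.033]
contact_force: [-0.3, 0.2, -0.3]
grip_width: 0.0851
```

```bash
python3 -c "
from h import *
goto([.572,.301,.088],[.222,-.975])
cv2.imwrite('pics/w1.png',vision.grab_frame('wrist')[:,:,::-1])"
```

```text
t 2.65 tcp [0.5571 0.2595 0.2237] w 0.0851 F [-0.3  0.2 -0.3]
 axes x [ 0.229 -0.973 -0.004] y [-0.002  0.004 -1.   ] z [ 0.973  0.229 -0.001]
 world d mm [  14.9   41.5 -135.7]  tool d now [-36.4 135.8  24.2] turn [ 0.001  0.008 -0.004] tool d after turn [-37.2 135.7  23.7]
```

View pics/w1.png

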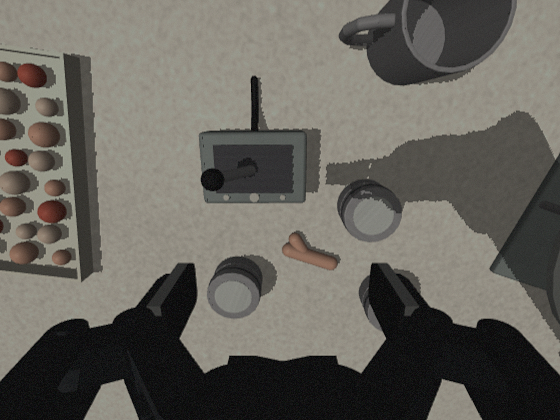

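Emit:
jog_arm(motion=[{"gripper":85,"tx":-18,"ty":0,"tz":12,"ax":0,"ay":0,"az":0},{"gripper":85,"tx":-18,"ty":0,"tz":12,"ax":0,"ay":0.008,"az":0},{"gripper":85,"tx":0,"ty":20,"tz":0,"ax":0,"ay":0,"az":0},{"gripper":85,"tx":0,"ty":20,"tz":0,"ax":0,"ay":0,"az":0},{"gripper":85,"tx":0,"ty":0,"tz":0,"ax":0,"ay":0,"az":0}])

```text
clock: 3.2
tcp_pos: [0.5725, 0.2903, 0.1825]
orientation: [-1.309, 1.052, -1.05]
contact_force: [-0.0, 0.4, 0.2]
grip_width: 0.0852
```

```bash
python3 -c "
from h import *
c=vision.get_calibration('wrist')
goto([.572,.301,.088],[.222,-.975])
im=vision.grab_frame('wrist')
cv2.imwrite('pics/w2.png',im[:,:,::-1])
print(proj(c,[.567,.3243,.099]),proj(c,[.573,.295,.047]))"
```

```text
t 3.2 tcp [0.5725 0.2903 0.1825] w 0.0852 F [-0.   0.4  0.2]
 axes x [ 0.213 -0.977  0.003] y [-0.004 -0.004 -1.   ] z [ 0.977  0.213 -0.005]
 world d mm [ -0.5  10.7 -94.5]  tool d now [-10.9  94.5   2.3] turn [ 0.005 -0.01   0.003] tool d after turn [-10.6  94.5   1.9]
[234.80871741 219.59198271] [275.96671266 201.11874691]
```

View pics/w2.png

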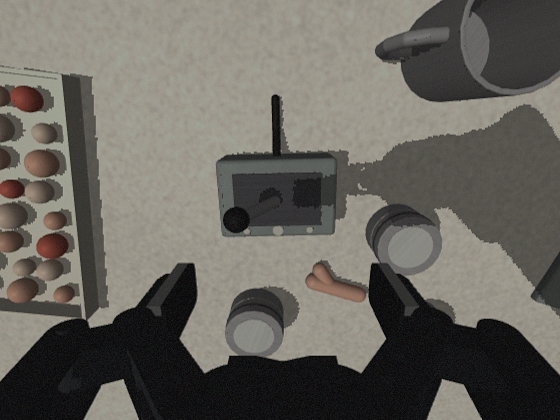

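Emit:
jog_arm(motion=[{"gripper":85,"tx":-11,"ty":20,"tz":2,"ax":0,"ay":-0.008,"az":0},{"gripper":85,"tx":0,"ty":25,"tz":0,"ax":0,"ay":0,"az":0},{"gripper":85,"tx":0,"ty":25,"tz":0,"ax":0,"ay":0,"az":0},{"gripper":85,"tx":0,"ty":20,"tz":0,"ax":0,"ay":0,"az":0},{"gripper":85,"tx":0,"ty":4,"tz":0,"ax":0,"ay":0,"az":0},{"gripper":85,"tx":0,"ty":0,"tz":0,"ax":0,"ay":0,"az":0}])

```text
clock: 3.85
tcp_pos: [0.5736, 0.3038, 0.092]
orientation: [-1.306, 1.043, -1.044]
contact_force: [0.4, -0.3, 0.1]
grip_width: 0.0851
```

```bash
python3 -c "
from h import *
goto([.573,.295,.088],[.222,-.975])
crop(vision.grab_frame('side'),180,220,380,400,3,'pics/s3.png')"
```

```text
t 3.85 tcp [0.5736 0.3038 0.092 ] w 0.0851 F [ 0.4 -0.3  0.1]
 axes x [ 0.221 -0.975  0.   ] y [ 0. -0. -1.] z [0.975 0.221 0.   ]
 world d mm [-0.6 -8.8 -4. ]  tool d now [ 8.4  4.  -2.5] turn [-0.    -0.001  0.   ] tool d after turn [ 8.4  4.  -2.5]
```

View pics/s3.png

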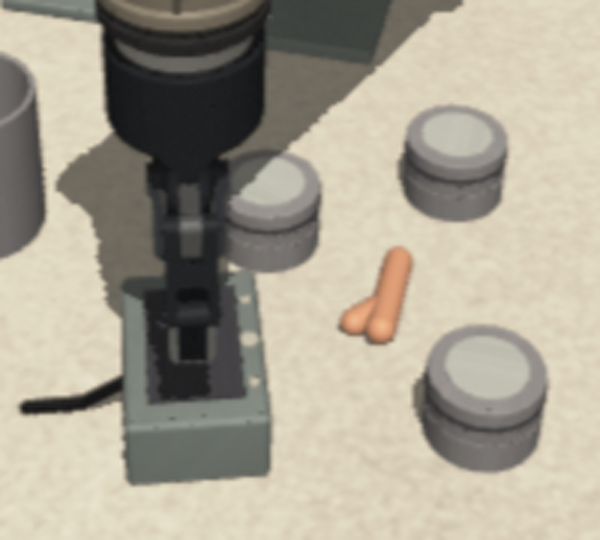

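The near finger is at crop pixel (190,330), outside the ball and with no contact force. I'll close around the ball while centring on the pivot.

Emit:
jog_arm(motion=[{"gripper":60,"tx":2,"ty":2,"tz":-1,"ax":0,"ay":0,"az":0},{"gripper":50,"tx":2,"ty":2,"tz":-1,"ax":0,"ay":0,"az":0},{"gripper":40,"tx":2,"ty":0,"tz":0,"ax":0,"ay":0,"az":0},{"gripper":32,"tx":2,"ty":0,"tz":0,"ax":0,"ay":0,"az":0},{"gripper":26,"tx":0,"ty":0,"tz":0,"ax":0,"ay":0,"az":0},{"gripper":23,"tx":0,"ty":0,"tz":0,"ax":0,"ay":0,"az":0},{"gripper":23,"tx":0,"ty":0,"tz":0,"ax":0,"ay":0,"az":0},{"gripper":23,"tx":0,"ty":0,"tz":0,"ax":0,"ay":0,"az":0},{"gripper":23,"tx":0,"ty":0,"tz":0,"ax":0,"ay":0,"az":0}])

```text
clock: 4.8
tcp_pos: [0.5728, 0.2959, 0.0871]
orientation: [-1.307, 1.043, -1.043]
contact_force: [0.3, -0.1, 0.7]
grip_width: 0.0232
```

```bash
python3 -c "
from h import *
goto([.573,.295,.088],[.222,-.975])
crop(vision.grab_frame('side'),180,220,380,400,3,'pics/s4.png')"
```

```text
t 4.8 tcp [0.5728 0.2959 0.0871] w 0.0232 F [ 0.3 -0.1  0.7]
 axes x [ 0.222 -0.975  0.   ] y [-0. -0. -1.] z [ 0.975  0.222 -0.   ]
 world d mm [ 0.2 -0.9  0.9]  tool d now [ 0.9 -0.9 -0. ] turn [ 0. -0.  0.] tool d after turn [ 0.9 -0.9 -0. ]
```

View pics/s4.png

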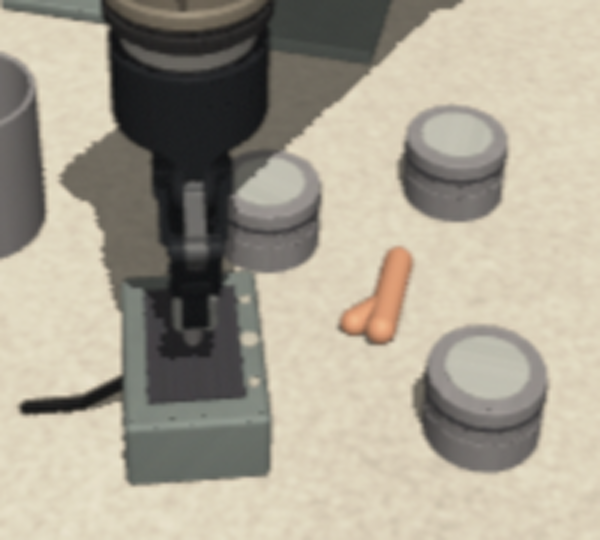

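Closed around the ball at 23 mm. Next, open a little and lift.

Emit:
jog_arm(motion=[{"gripper":34,"tx":0,"ty":0,"tz":0,"ax":0,"ay":0,"az":0},{"gripper":40,"tx":0,"ty":0,"tz":0,"ax":0,"ay":0,"az":0},{"gripper":40,"tx":0,"ty":0,"tz":0,"ax":0,"ay":0,"az":0},{"gripper":40,"tx":0,"ty":-10,"tz":0,"ax":0,"ay":0,"az":0},{"gripper":40,"tx":0,"ty":-25,"tz":0,"ax":0,"ay":0,"az":0},{"gripper":40,"tx":0,"ty":-35,"tz":0,"ax":0,"ay":0,"az":0},{"gripper":85,"tx":0,"ty":-35,"tz":0,"ax":0,"ay":0,"az":0},{"gripper":85,"tx":0,"ty":0,"tz":-40,"ax":0,"ay":0,"az":0},{"gripper":85,"tx":0,"ty":0,"tz":-40,"ax":0,"ay":0,"az":0},{"gripper":85,"tx":0,"ty":0,"tz":0,"ax":0,"ay":0,"az":0}])

```text
clock: 5.85
tcp_pos: [0.4897, 0.2774, 0.1927]
orientation: [-1.312, 1.041, -1.04]
contact_force: [0.9, -0.7, -0.4]
grip_width: 0.0852
```

```bash
python3 -c "
from h import *
c=vision.get_calibration('wrist')
print(proj(c,[.573,.295,.107]),proj(c,[.573,.295,.047]))
im=vision.grab_frame('wrist')
cv2.imwrite('pics/w5.png',im[:,:,::-1])
crop(vision.grab_frame('side'),180,220,380,400,3,'pics/s5.png')"
```

```text
[283.26907999 101.72762538] [282.89925184 105.00398617]
```

View pics/s5.png

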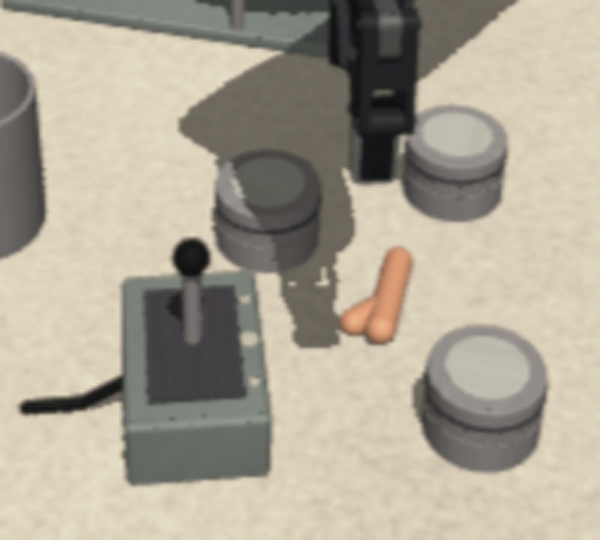

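View pics/w5.png

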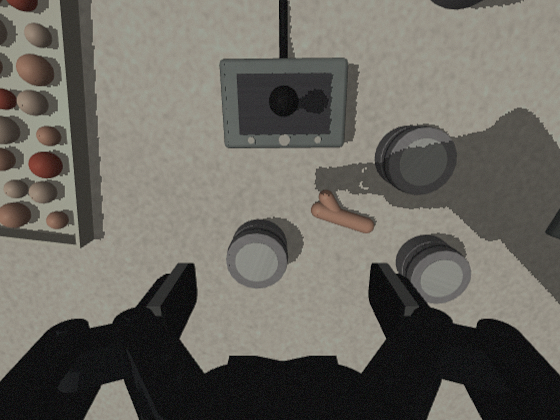

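The switch is upright, with the ball at wrist pixel (284,101) against a predicted (283,102). Next I'll check the tins in this wrist view and go to tin A.

```bash
python3 -c "
from h import *
c=vision.get_calibration('wrist')
for u in ((426,160),(439,274),(257,261)): print(ray(c,u,.044).round(4))
goto([.5535,.158,.15],[-.083,-.9966])"
```

```text
[0.5616 0.1563 0.044 ]
[0.4532 0.1003 0.044 ]
[0.4255 0.2881 0.044 ]
t 5.95 tcp [0.4947 0.2783 0.1933] w 0.0845 F [0.9 0.2 0.2]
 axes x [ 0.223 -0.975  0.   ] y [ 0.001  0.    -1.   ] z [0.975 0.223 0.001]
 world d mm [  58.8 -120.3  -43.3]  tool d now [130.4  43.4  30.5] turn [-0.001  0.308 -0.   ] tool d after turn [115.   43.3  68.6]
```

Emit:
jog_arm(motion=[{"gripper":85,"tx":0,"ty":0,"tz":0,"ax":0,"ay":0.14,"az":0},{"gripper":85,"tx":0,"ty":0,"tz":0,"ax":0,"ay":0.14,"az":0},{"gripper":85,"tx":0,"ty":0,"tz":0,"ax":0,"ay":0.03,"az":0},{"gripper":85,"tx":38,"ty":10,"tz":22,"ax":0,"ay":0,"az":0},{"gripper":85,"tx":38,"ty":10,"tz":22,"ax":0,"ay":0,"az":0},{"gripper":80,"tx":38,"ty":10,"tz":22,"ax":0,"ay":0,"az":0},{"gripper":80,"tx":0,"ty":10,"tz":0,"ax":0,"ay":0,"az":0},{"gripper":80,"tx":0,"ty":0,"tz":0,"ax":0,"ay":0,"az":0},{"gripper":80,"tx":0,"ty":0,"tz":0,"ax":0,"ay":0,"az":0}])

```text
clock: 6.85
tcp_pos: [0.5508, 0.1605, 0.1525]
orientation: [-1.168, 1.271, -1.27]
contact_force: [0.5, -0.2, 0.1]
grip_width: 0.0802
```

```bash
python3 -c "
from h import *
c=vision.get_calibration('wrist')
goto([.5535,.158,.15],[-.083,-.9966])
cv2.imwrite('pics/w6.png',vision.grab_frame('wrist')[:,:,::-1])
print(proj(c,[.5535,.158,.044]))
goto([.5535,.158,.024],[-.083,-.9966])"
```

```text
t 6.85 tcp [0.5508 0.1605 0.1525] w 0.0802 F [ 0.5 -0.2  0.1]
 axes x [-0.084 -0.997 -0.001] y [-0.     0.001 -1.   ] z [ 0.997 -0.084 -0.   ]
 world d mm [ 2.7 -2.5 -2.5]  tool d now [2.2 2.5 2.9] turn [ 0.    -0.001 -0.001] tool d after turn [2.2 2.5 2.9]
[283.89808614 209.38218713]
t 6.9 tcp [0.5508 0.1609 0.1528] w 0.0802 F [-0.9  0.  -0.1]
 axes x [-0.083 -0.997 -0.001] y [ 0.001  0.001 -1.   ] z [ 0.997 -0.083  0.   ]
 world d mm [   2.7   -2.9 -128.8]  tool d now [  2.9 128.8   2.9] turn [-0.     0.    -0.001] tool d after turn [  2.7 128.8   2.9]
```

View pics/w6.png

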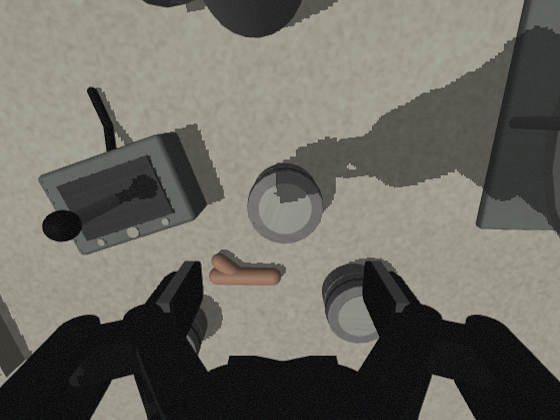

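Emit:
jog_arm(motion=[{"gripper":80,"tx":3,"ty":30,"tz":3,"ax":0,"ay":0,"az":0},{"gripper":80,"tx":0,"ty":35,"tz":0,"ax":0,"ay":0,"az":0},{"gripper":80,"tx":0,"ty":35,"tz":0,"ax":0,"ay":0,"az":0},{"gripper":80,"tx":0,"ty":20,"tz":0,"ax":0,"ay":0,"az":0},{"gripper":80,"tx":0,"ty":8,"tz":0,"ax":0,"ay":0,"az":0},{"gripper":80,"tx":0,"ty":0,"tz":0,"ax":0,"ay":0,"az":0},{"gripper":60,"tx":0,"ty":0,"tz":0,"ax":0,"ay":0,"az":0},{"gripper":60,"tx":0,"ty":0,"tz":0,"ax":0,"ay":0,"az":0},{"gripper":60,"tx":0,"ty":0,"tz":0,"ax":0,"ay":0,"az":0},{"gripper":60,"tx":0,"ty":0,"tz":0,"ax":0,"ay":0,"az":0}], newtons=35)

```text
clock: 7.9
tcp_pos: [0.5547, 0.1569, 0.0261]
orientation: [-1.164, 1.271, -1.272]
contact_force: [-1.1, 1.3, 7.2]
grip_width: 0.0632
```

```bash
python3 -c "
from h import *
goto([.5535,.158,.024],[-.083,-.9966])
crop(vision.grab_frame('side'),180,220,380,400,3,'pics/s7.png')"
```

```text
t 7.9 tcp [0.5547 0.1569 0.0261] w 0.0632 F [-1.1  1.3  7.2]
 axes x [-0.086 -0.996 -0.002] y [ 0.003  0.002 -1.   ] z [ 0.996 -0.086  0.003]
 world d mm [-1.2  1.1 -2.1]  tool d now [-1.   2.1 -1.3] turn [-0.003 -0.003 -0.002] tool d after turn [-1.   2.1 -1.3]
```

View pics/s7.png

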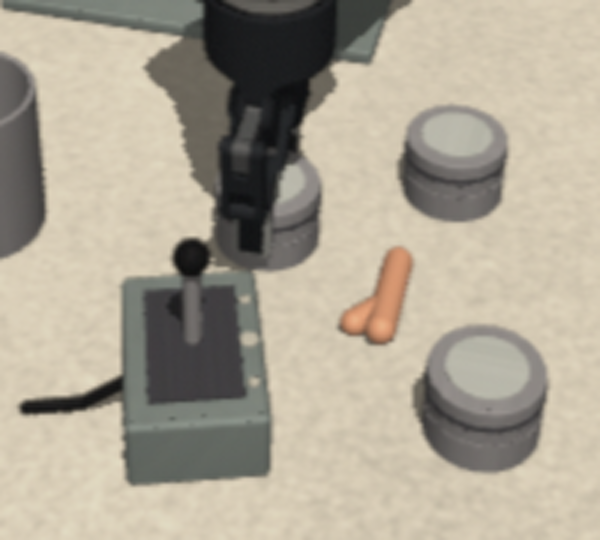

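Emit:
jog_arm(motion=[{"gripper":58,"tx":0,"ty":-10,"tz":0,"ax":0,"ay":0,"az":0},{"gripper":58,"tx":0,"ty":-30,"tz":0,"ax":0,"ay":0,"az":0},{"gripper":58,"tx":0,"ty":-40,"tz":0,"ax":0,"ay":0,"az":0},{"gripper":58,"tx":20,"ty":-40,"tz":-1,"ax":0,"ay":0,"az":0},{"gripper":58,"tx":40,"ty":0,"tz":-2,"ax":0,"ay":0,"az":0},{"gripper":58,"tx":45,"ty":0,"tz":-2,"ax":0,"ay":0,"az":0},{"gripper":58,"tx":45,"ty":0,"tz":-2,"ax":0,"ay":0,"az":0},{"gripper":58,"tx":45,"ty":0,"tz":-3,"ax":0,"ay":0,"az":0},{"gripper":58,"tx":45,"ty":0,"tz":-3,"ax":0,"ay":0,"az":0},{"gripper":58,"tx":45,"ty":0,"tz":-3,"ax":0,"ay":0,"az":0},{"gripper":58,"tx":40,"ty":0,"tz":-3,"ax":0,"ay":0,"az":0},{"gripper":58,"tx":30,"ty":0,"tz":0,"ax":0,"ay":0,"az":0}])

```text
clock: 9.15
tcp_pos: [0.5023, -0.1997, 0.1449]
orientation: [-1.167, 1.275, -1.275]
contact_force: [1.1, 0.1, -1.5]
grip_width: 0.0629
```

Emit:
jog_arm(motion=[{"gripper":58,"tx":0,"ty":0,"tz":0,"ax":0,"ay":0,"az":0},{"gripper":58,"tx":0,"ty":0,"tz":0,"ax":0,"ay":0,"az":0}])

```text
clock: 9.35
tcp_pos: [0.5035, -0.1971, 0.1447]
orientation: [-1.166, 1.274, -1.274]
contact_force: [-0.3, 0.7, -2.1]
grip_width: 0.0629
```

```bash
python3 -c "
from h import *
c=vision.get_calibration('wrist')
cv2.imwrite('pics/w8.png',vision.grab_frame('wrist')[:,:,::-1])
print(proj(c,[.506,-.197,.045]))
crop(vision.grab_frame('side'),160,80,400,280,3,'pics/s8.png')
goto([.506,-.197,.073],[-.083,-.9966])"
```

```text
[280.61734129 213.051092  ]
t 9.45 tcp [ 0.5041 -0.1951  0.1446] w 0.063 F [ 0.6 -0.2 -1.4]
 axes x [-0.085 -0.996 -0.001] y [ 0.     0.001 -1.   ] z [ 0.996 -0.085  0.   ]
 world d mm [  1.9  -1.9 -71.6]  tool d now [ 1.7 71.6  2. ] turn [-0.    -0.002 -0.001] tool d after turn [ 1.7 71.6  2. ]
```

View pics/w8.png

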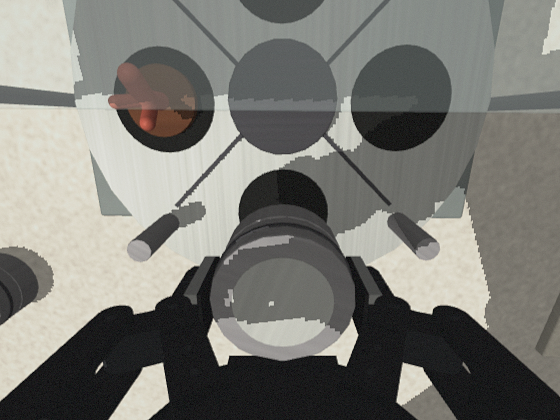

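View pics/s8.png

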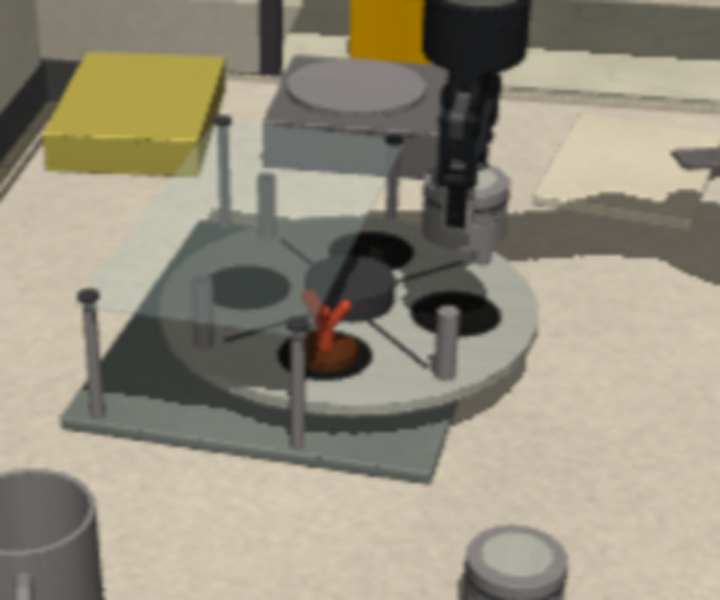

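The tin is held, and the pad centre is at u≈283 against a predicted 281. Lowering.

Emit:
jog_arm(motion=[{"gripper":58,"tx":2,"ty":25,"tz":2,"ax":0,"ay":0,"az":0},{"gripper":58,"tx":0,"ty":25,"tz":0,"ax":0,"ay":0,"az":0},{"gripper":58,"tx":0,"ty":12,"tz":0,"ax":0,"ay":0,"az":0},{"gripper":58,"tx":0,"ty":5,"tz":0,"ax":0,"ay":0,"az":0},{"gripper":58,"tx":0,"ty":3,"tz":0,"ax":0,"ay":0,"az":0},{"gripper":58,"tx":0,"ty":2,"tz":0,"ax":0,"ay":0,"az":0},{"gripper":58,"tx":0,"ty":0,"tz":0,"ax":0,"ay":0,"az":0},{"gripper":58,"tx":0,"ty":0,"tz":0,"ax":0,"ay":0,"az":0}])

```text
clock: 10.25
tcp_pos: [0.5063, -0.1986, 0.0729]
orientation: [-1.167, 1.271, -1.273]
contact_force: [-0.1, -0.1, -1.8]
grip_width: 0.0631
```

```bash
python3 -c "
from h import *
goto([.506,-.197,.071],[-.083,-.9966])"
```

```text
t 10.25 tcp [ 0.5063 -0.1986  0.0729] w 0.0631 F [-0.1 -0.1 -1.8]
 axes x [-0.086 -0.996  0.   ] y [ 0.001 -0.    -1.   ] z [ 0.996 -0.086  0.001]
 world d mm [-0.3  1.6 -1.9]  tool d now [-1.5  1.9 -0.4] turn [-0.001 -0.003  0.   ] tool d after turn [-1.5  1.9 -0.4]
```

Still slightly above the pad, so I'll go 2 mm lower, release and lift.

Emit:
jog_arm(motion=[{"gripper":58,"tx":0,"ty":2,"tz":0,"ax":0,"ay":0,"az":0},{"gripper":58,"tx":0,"ty":0,"tz":0,"ax":0,"ay":0,"az":0},{"gripper":68,"tx":0,"ty":0,"tz":0,"ax":0,"ay":0,"az":0},{"gripper":78,"tx":0,"ty":0,"tz":0,"ax":0,"ay":0,"az":0},{"gripper":78,"tx":0,"ty":0,"tz":0,"ax":0,"ay":0,"az":0},{"gripper":78,"tx":0,"ty":0,"tz":0,"ax":0,"ay":0,"az":0},{"gripper":78,"tx":0,"ty":-15,"tz":0,"ax":0,"ay":0,"az":0},{"gripper":78,"tx":0,"ty":-35,"tz":0,"ax":0,"ay":0,"az":0},{"gripper":78,"tx":0,"ty":-35,"tz":0,"ax":0,"ay":0,"az":0},{"gripper":78,"tx":0,"ty":0,"tz":0,"ax":0,"ay":0,"az":0},{"gripper":78,"tx":0,"ty":0,"tz":0,"ax":0,"ay":0,"az":0}])

```text
clock: 11.35
tcp_pos: [0.5063, -0.1986, 0.156]
orientation: [-1.166, 1.271, -1.274]
contact_force: [-0.1, -0.2, -1.4]
grip_width: 0.078
```

```bash
python3 -c "
from h import *
c=vision.get_calibration('wrist')
cv2.imwrite('pics/w9.png',vision.grab_frame('wrist')[:,:,::-1])
print(proj(c,[.506,-.197,.089]))
crop(vision.grab_frame('side'),160,80,400,280,3,'pics/s9.png')
goto([.506,-.197,.071],[-.083,-.9966])"
```

```text
[278.51871074 231.52474259]
t 11.45 tcp [ 0.505  -0.1983  0.1543] w 0.0776 F [ 0.1 -0.4 -1. ]
 axes x [-0.086 -0.996 -0.   ] y [-0.002  0.    -1.   ] z [ 0.996 -0.086 -0.002]
 world d mm [  1.    1.3 -83.3]  tool d now [-1.3 83.3  1. ] turn [ 0.002 -0.003 -0.   ] tool d after turn [-1.4 83.3  0.9]
```

View pics/w9.png

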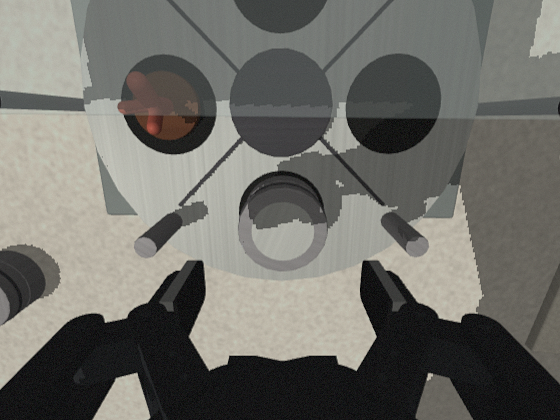

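View pics/s9.png

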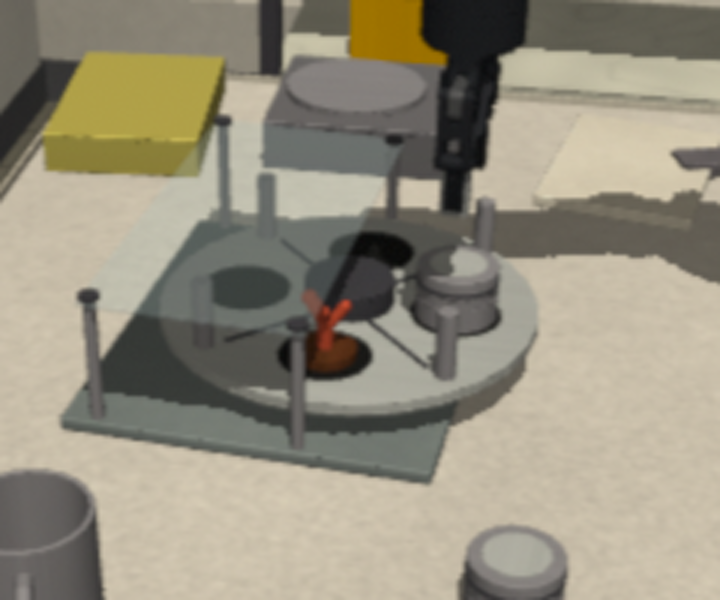

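The tin stands on the front pad, with its top at wrist pixel (283,228) and upright in the side view. Now I'll measure the pegs.

```bash
python3 -c "
from h import *
c=vision.get_calibration('wrist')
for u in ((418,246),(148,244)): print(ray(c,u,.1).round(4))
hub=np.array([.5910,-.2045]);X=np.array([.9966,-.083]);Y=np.array([.083,.9966])
for a in range(-45,46,9):
  r=np.radians(a);p=hub-.13*np.cos(r)*X+.13*np.sin(r)*Y;print(a,p.round(4),(130*np.cos(r)).round(1),(130*np.sin(r)).round(1))
print('pad front ctr',(hub-.085*X).round(4))
p=hub-.092*X-.092*Y
goto([*p,.08],[-.083,-.9966])"
```

```text
[ 0.4914 -0.2884  0.1   ]
[ 0.5081 -0.1103  0.1   ]
-45 [ 0.4918 -0.2885] 91.9 -91.9
-36 [ 0.4798 -0.2719] 105.2 -76.4
-27 [ 0.4707 -0.2537] 115.8 -59.0
-18 [ 0.4644 -0.2343] 123.6 -40.2
-9 [ 0.4613 -0.2141] 128.4 -20.3
0 [ 0.4614 -0.1937] 130.0 0.0
9 [ 0.4647 -0.1736] 128.4 20.3
18 [ 0.4711 -0.1542] 123.6 40.2
27 [ 0.4805 -0.1361] 115.8 59.0
36 [ 0.4925 -0.1196] 105.2 76.4
45 [ 0.507  -0.1053] 91.9 91.9
pad front ctr [ 0.5063 -0.1974]
t 11.45 tcp [ 0.505  -0.1983  0.1543] w 0.0776 F [ 0.1 -0.4 -1. ]
 axes x [-0.086 -0.996 -0.   ] y [-0.002  0.    -1.   ] z [ 0.996 -0.086 -0.002]
 world d mm [-13.4 -90.3 -74.3]  tool d now [91.1 74.3 -5.4] turn [ 0.002 -0.003 -0.   ] tool d after turn [91.1 74.3 -5.8]
```

Emit:
jog_arm(motion=[{"gripper":40,"tx":30,"ty":0,"tz":-2,"ax":0,"ay":0,"az":0},{"gripper":40,"tx":30,"ty":0,"tz":-2,"ax":0,"ay":0,"az":0},{"gripper":36,"tx":31,"ty":0,"tz":-2,"ax":0,"ay":0,"az":0},{"gripper":36,"tx":0,"ty":0,"tz":0,"ax":0,"ay":0,"az":0},{"gripper":36,"tx":0,"ty":0,"tz":0,"ax":0,"ay":0,"az":0}])

```text
clock: 11.95
tcp_pos: [0.4911, -0.2887, 0.1538]
orientation: [-1.167, 1.276, -1.272]
contact_force: [0.4, 1.0, 0.8]
grip_width: 0.0359
```

```bash
python3 -c "
from h import *
goto([.4918,-.2885,.08],[-.083,-.9966])
cv2.imwrite('pics/w10.png',vision.grab_frame('wrist')[:,:,::-1])"
```

```text
t 11.95 tcp [ 0.4911 -0.2887  0.1538] w 0.0359 F [0.4 1.  0.8]
 axes x [-0.088 -0.996 -0.001] y [-0.002  0.001 -1.   ] z [ 0.996 -0.088 -0.002]
 world d mm [  0.7   0.2 -73.8]  tool d now [-0.2 73.8  0.9] turn [ 0.002 -0.005 -0.001] tool d after turn [-0.3 73.8  0.7]
```

View pics/w10.png

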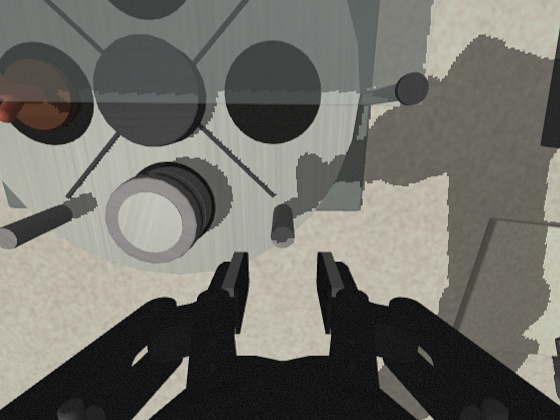

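The peg top is at (284,240), centred between the fingers at u≈238 and 328. Going down and closing loosely.

Emit:
jog_arm(motion=[{"gripper":36,"tx":0,"ty":30,"tz":1,"ax":0,"ay":0,"az":0},{"gripper":36,"tx":0,"ty":30,"tz":0,"ax":0,"ay":0,"az":0},{"gripper":36,"tx":0,"ty":14,"tz":0,"ax":0,"ay":0,"az":0},{"gripper":30,"tx":0,"ty":0,"tz":0,"ax":0,"ay":0,"az":0},{"gripper":24,"tx":0,"ty":0,"tz":0,"ax":0,"ay":0,"az":0},{"gripper":20,"tx":0,"ty":0,"tz":0,"ax":0,"ay":0,"az":0},{"gripper":20,"tx":0,"ty":0,"tz":0,"ax":0,"ay":0,"az":0},{"gripper":20,"tx":0,"ty":0,"tz":0,"ax":0,"ay":0,"az":0}])

```text
clock: 12.8
tcp_pos: [0.4935, -0.289, 0.0822]
orientation: [-1.167, 1.271, -1.274]
contact_force: [0.3, 0.1, 0.7]
grip_width: 0.02
```

```bash
python3 -c "
from h import *
goto([.4918,-.2885,.08],[-.083,-.9966])"
```

```text
t 12.8 tcp [ 0.4935 -0.289   0.0822] w 0.02 F [0.3 0.1 0.7]
 axes x [-0.086 -0.996  0.001] y [ 0.001 -0.001 -1.   ] z [ 0.996 -0.086  0.001]
 world d mm [-1.7  0.5 -2.2]  tool d now [-0.3  2.2 -1.8] turn [-0.001 -0.003  0.001] tool d after turn [-0.3  2.2 -1.8]
```

Emit:
jog_arm(motion=[{"gripper":20,"tx":-8,"ty":0,"tz":-7,"ax":0,"ay":0,"az":0},{"gripper":20,"tx":-8,"ty":0,"tz":-6.5,"ax":0,"ay":0,"az":0},{"gripper":20,"tx":-8.5,"ty":0,"tz":-5.5,"ax":0,"ay":0,"az":0},{"gripper":20,"tx":-8.5,"ty":0,"tz":-5,"ax":0,"ay":0,"az":0},{"gripper":20,"tx":-9.5,"ty":0,"tz":-4,"ax":0,"ay":0,"az":0},{"gripper":20,"tx":-9.5,"ty":0,"tz":-4,"ax":0,"ay":0,"az":0},{"gripper":20,"tx":-10,"ty":0,"tz":-2.5,"ax":0,"ay":0,"az":0},{"gripper":20,"tx":-10,"ty":0,"tz":-2.5,"ax":0,"ay":0,"az":0},{"gripper":20,"tx":-10,"ty":0,"tz":-1,"ax":0,"ay":0,"az":0},{"gripper":20,"tx":-10,"ty":0,"tz":-1,"ax":0,"ay":0,"az":0}])

```text
clock: 13.8
tcp_pos: [0.4594, -0.1931, 0.0808]
orientation: [-1.169, 1.276, -1.271]
contact_force: [-2.9, -2.3, 0.4]
grip_width: 0.02
```

```bash
python3 -c "
from h import *
goto([.4614,-.1937,.082],[-.083,-.9966])
cv2.imwrite('pics/w11.png',vision.grab_frame('wrist')[:,:,::-1])"
```

```text
t 13.8 tcp [ 0.4594 -0.1931  0.0808] w 0.02 F [-2.9 -2.3  0.4]
 axes x [-0.087 -0.996  0.   ] y [-0.004  0.    -1.   ] z [ 0.996 -0.087 -0.004]
 world d mm [ 2.  -0.6  1.2]  tool d now [ 0.4 -1.2  2. ] turn [ 0.004 -0.004  0.   ] tool d after turn [ 0.4 -1.2  2. ]
```

View pics/w11.png

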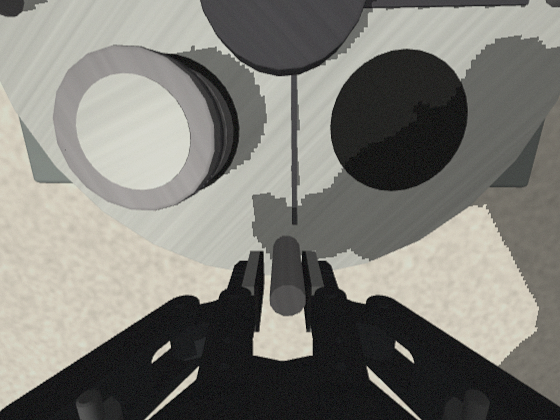

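The peg is at mid-arc, caged at (287,295), and the tin is undisturbed. Next, the second half.

Emit:
jog_arm(motion=[{"gripper":20,"tx":-10,"ty":0,"tz":2,"ax":0,"ay":0,"az":0},{"gripper":20,"tx":-10,"ty":0,"tz":1,"ax":0,"ay":0,"az":0},{"gripper":20,"tx":-10,"ty":0,"tz":3,"ax":0,"ay":0,"az":0},{"gripper":20,"tx":-10,"ty":0,"tz":3,"ax":0,"ay":0,"az":0},{"gripper":20,"tx":-9.5,"ty":0,"tz":4,"ax":0,"ay":0,"az":0},{"gripper":20,"tx":-9.5,"ty":0,"tz":4,"ax":0,"ay":0,"az":0},{"gripper":20,"tx":-8.5,"ty":0,"tz":5.5,"ax":0,"ay":0,"az":0},{"gripper":20,"tx":-8.5,"ty":0,"tz":5.5,"ax":0,"ay":0,"az":0},{"gripper":20,"tx":-8,"ty":0,"tz":7,"ax":0,"ay":0,"az":0},{"gripper":20,"tx":-8,"ty":0,"tz":7,"ax":0,"ay":0,"az":0},{"gripper":20,"tx":0,"ty":0,"tz":0,"ax":0,"ay":0,"az":0},{"gripper":36,"tx":0,"ty":0,"tz":0,"ax":0,"ay":0,"az":0}])

```text
clock: 15.05
tcp_pos: [0.5119, -0.1057, 0.0812]
orientation: [-1.168, 1.273, -1.272]
contact_force: [-0.4, 0.1, 0.2]
grip_width: 0.033
```

```bash
python3 -c "
from h import *
goto([.507,-.1053,.082],[-.083,-.9966])
cv2.imwrite('pics/w12.png',vision.grab_frame('wrist')[:,:,::-1])"
```

```text
t 15.05 tcp [ 0.5119 -0.1057  0.0812] w 0.033 F [-0.4  0.1  0.2]
 axes x [-0.086 -0.996  0.   ] y [-0. -0. -1.] z [ 0.996 -0.086 -0.   ]
 world d mm [-4.9  0.4  0.8]  tool d now [ 0.  -0.8 -4.9] turn [ 0.    -0.003  0.   ] tool d after turn [ 0.  -0.8 -4.9]
```

View pics/w12.png

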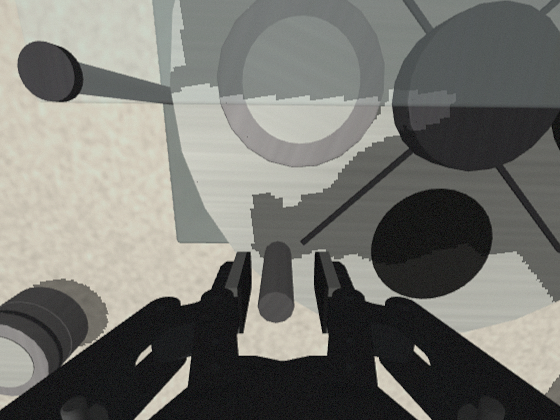

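The turn is complete, with bay 2 in front and the peg at (277,300) between the opened fingers. Lifting and going to tin B.

Emit:
jog_arm(motion=[{"gripper":36,"tx":0,"ty":-20,"tz":0,"ax":0,"ay":0,"az":0},{"gripper":36,"tx":0,"ty":-30,"tz":0,"ax":0,"ay":0,"az":0},{"gripper":36,"tx":0,"ty":-25,"tz":0,"ax":0,"ay":0,"az":0},{"gripper":80,"tx":-30,"ty":0,"tz":-13,"ax":0,"ay":0,"az":0},{"gripper":80,"tx":-40,"ty":0,"tz":-18,"ax":0,"ay":0,"az":0},{"gripper":80,"tx":-45,"ty":0,"tz":-20,"ax":0,"ay":0,"az":0},{"gripper":80,"tx":-40,"ty":0,"tz":-18,"ax":0,"ay":0,"az":0},{"gripper":80,"tx":-39,"ty":0,"tz":-16,"ax":0,"ay":0,"az":0},{"gripper":80,"tx":0,"ty":0,"tz":0,"ax":0,"ay":0,"az":0},{"gripper":80,"tx":0,"ty":0,"tz":0,"ax":0,"ay":0,"az":0},{"gripper":80,"tx":0,"ty":0,"tz":0,"ax":0,"ay":0,"az":0}])

```text
clock: 16.2
tcp_pos: [0.4441, 0.0935, 0.1562]
orientation: [-1.167, 1.274, -1.275]
contact_force: [0.5, -0.1, -0.1]
grip_width: 0.0802
```

```bash
python3 -c "
from h import *
c=vision.get_calibration('wrist')
goto([.4435,.0945,.028],[-.083,-.9966])
cv2.imwrite('pics/w13.png',vision.grab_frame('wrist')[:,:,::-1])
print(proj(c,[.4435,.0945,.044]))
t=vision.grab_frame('top'); crop(t,120,120,450,280,2.4,'pics/t13.png')"
```

```text
t 16.2 tcp [0.4441 0.0935 0.1562] w 0.0802 F [ 0.5 -0.1 -0.1]
 axes x [-0.088 -0.996  0.001] y [-0.    -0.001 -1.   ] z [ 0.996 -0.088 -0.   ]
 world d mm [  -0.6    1.  -128.2]  tool d now [ -1.1 128.2  -0.7] turn [ 0.    -0.005  0.001] tool d after turn [ -1.  128.2  -0.7]
[279.84341695 212.14425221]
```

View pics/w13.png

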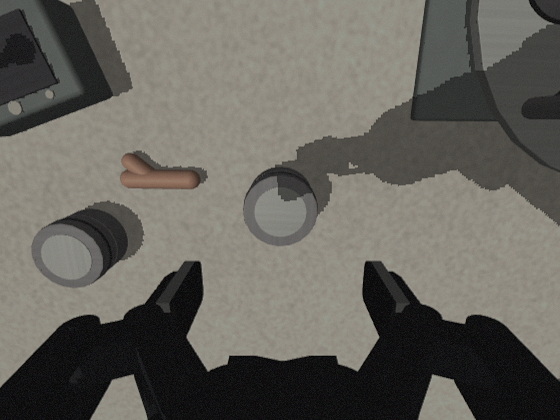

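View pics/t13.png

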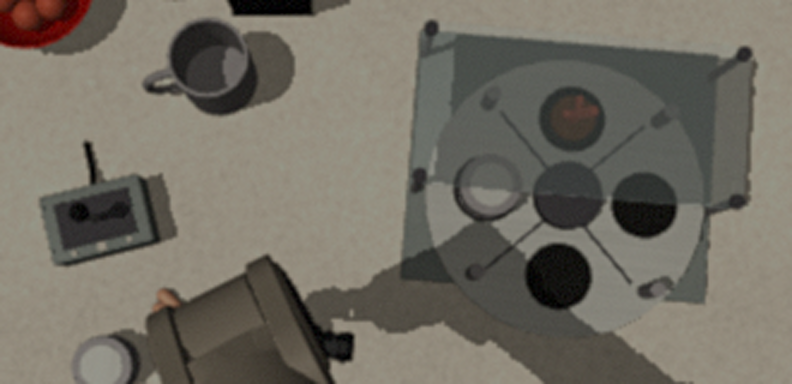

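The carousel now has the coral at the back and an empty pad in front, and the tin is at +y. Tin B is at (281,209), as predicted, so I'll grasp it.

Emit:
jog_arm(motion=[{"gripper":80,"tx":-1,"ty":30,"tz":0,"ax":0,"ay":0,"az":0},{"gripper":80,"tx":0,"ty":35,"tz":0,"ax":0,"ay":0,"az":0},{"gripper":80,"tx":0,"ty":35,"tz":0,"ax":0,"ay":0,"az":0},{"gripper":80,"tx":0,"ty":20,"tz":0,"ax":0,"ay":0,"az":0},{"gripper":80,"tx":0,"ty":7,"tz":0,"ax":0,"ay":0,"az":0},{"gripper":80,"tx":0,"ty":0,"tz":0,"ax":0,"ay":0,"az":0},{"gripper":58,"tx":0,"ty":0,"tz":0,"ax":0,"ay":0,"az":0},{"gripper":58,"tx":0,"ty":0,"tz":0,"ax":0,"ay":0,"az":0},{"gripper":58,"tx":0,"ty":0,"tz":0,"ax":0,"ay":0,"az":0},{"gripper":58,"tx":0,"ty":0,"tz":0,"ax":0,"ay":0,"az":0}])

```text
clock: 17.3
tcp_pos: [0.4449, 0.0959, 0.0305]
orientation: [-1.165, 1.271, -1.274]
contact_force: [-1.2, -2.5, 8.0]
grip_width: 0.063
```

```bash
python3 -c "
from h import *
goto([.5063,-.1974,.15],[-.083,-.9966])"
```

```text
t 17.3 tcp [0.4449 0.0959 0.0305] w 0.063 F [-1.2 -2.5  8. ]
 axes x [-0.087 -0.996 -0.   ] y [ 0.002  0.    -1.   ] z [ 0.996 -0.087  0.002]
 world d mm [  61.4 -293.3  119.5]  tool d now [ 286.8 -119.4   86.8] turn [-0.002 -0.004 -0.   ] tool d after turn [ 287.2 -119.5   85.5]
```

Emit:
jog_arm(motion=[{"gripper":58,"tx":0,"ty":-10,"tz":0,"ax":0,"ay":0,"az":0},{"gripper":58,"tx":0,"ty":-30,"tz":0,"ax":0,"ay":0,"az":0},{"gripper":58,"tx":0,"ty":-40,"tz":0,"ax":0,"ay":0,"az":0},{"gripper":58,"tx":20,"ty":-40,"tz":6,"ax":0,"ay":0,"az":0},{"gripper":58,"tx":40,"ty":0,"tz":12,"ax":0,"ay":0,"az":0},{"gripper":58,"tx":45,"ty":0,"tz":13,"ax":0,"ay":0,"az":0},{"gripper":58,"tx":45,"ty":0,"tz":14,"ax":0,"ay":0,"az":0},{"gripper":58,"tx":45,"ty":0,"tz":14,"ax":0,"ay":0,"az":0},{"gripper":58,"tx":45,"ty":0,"tz":14,"ax":0,"ay":0,"az":0},{"gripper":58,"tx":30,"ty":0,"tz":9,"ax":0,"ay":0,"az":0},{"gripper":58,"tx":17,"ty":0,"tz":4,"ax":0,"ay":0,"az":0},{"gripper":58,"tx":0,"ty":0,"tz":0,"ax":0,"ay":0,"az":0}])

```text
clock: 18.5
tcp_pos: [0.5046, -0.2006, 0.15]
orientation: [-1.165, 1.275, -1.277]
contact_force: [-0.4, 0.8, -2.0]
grip_width: 0.0631
```

Emit:
jog_arm(motion=[{"gripper":58,"tx":0,"ty":0,"tz":0,"ax":0,"ay":0,"az":0},{"gripper":58,"tx":0,"ty":0,"tz":0,"ax":0,"ay":0,"az":0}])

```text
clock: 18.7
tcp_pos: [0.5049, -0.1956, 0.1496]
orientation: [-1.168, 1.271, -1.27]
contact_force: [0.0, 0.7, -1.1]
grip_width: 0.063
```

```bash
python3 -c "
from h import *
goto([.5063,-.1974,.0755],[-.083,-.9966])
cv2.imwrite('pics/w14.png',vision.grab_frame('wrist')[:,:,::-1])"
```

```text
t 18.7 tcp [ 0.5049 -0.1956  0.1496] w 0.063 F [ 0.   0.7 -1.1]
 axes x [-0.084 -0.996 -0.001] y [ 0.     0.001 -1.   ] z [ 0.996 -0.084 -0.   ]
 world d mm [  1.4  -1.8 -74.1]  tool d now [ 1.7 74.1  1.6] turn [ 0.    -0.001 -0.001] tool d after turn [ 1.6 74.1  1.6]
```

View pics/w14.png

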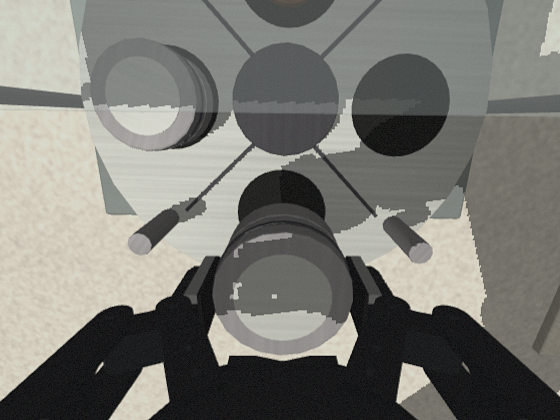

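The held tin is over the front pad, whose centre is at u≈282. Lower and release.

Emit:
jog_arm(motion=[{"gripper":58,"tx":2,"ty":25,"tz":2,"ax":0,"ay":0,"az":0},{"gripper":58,"tx":0,"ty":25,"tz":0,"ax":0,"ay":0,"az":0},{"gripper":58,"tx":0,"ty":12,"tz":0,"ax":0,"ay":0,"az":0},{"gripper":58,"tx":0,"ty":6,"tz":0,"ax":0,"ay":0,"az":0},{"gripper":58,"tx":0,"ty":4,"tz":0,"ax":0,"ay":0,"az":0},{"gripper":58,"tx":0,"ty":2,"tz":0,"ax":0,"ay":0,"az":0},{"gripper":58,"tx":0,"ty":0,"tz":0,"ax":0,"ay":0,"az":0},{"gripper":58,"tx":0,"ty":0,"tz":0,"ax":0,"ay":0,"az":0}])

```text
clock: 19.55
tcp_pos: [0.5072, -0.1997, 0.0759]
orientation: [-1.167, 1.272, -1.273]
contact_force: [0.5, -0.3, -1.4]
grip_width: 0.0627
```

Emit:
jog_arm(motion=[{"gripper":58,"tx":0,"ty":2,"tz":0,"ax":0,"ay":0,"az":0},{"gripper":58,"tx":0,"ty":0,"tz":0,"ax":0,"ay":0,"az":0},{"gripper":68,"tx":0,"ty":0,"tz":0,"ax":0,"ay":0,"az":0},{"gripper":78,"tx":0,"ty":0,"tz":0,"ax":0,"ay":0,"az":0},{"gripper":78,"tx":0,"ty":0,"tz":0,"ax":0,"ay":0,"az":0},{"gripper":78,"tx":0,"ty":0,"tz":0,"ax":0,"ay":0,"az":0},{"gripper":78,"tx":0,"ty":-15,"tz":0,"ax":0,"ay":0,"az":0},{"gripper":78,"tx":0,"ty":-35,"tz":0,"ax":0,"ay":0,"az":0},{"gripper":78,"tx":0,"ty":-30,"tz":0,"ax":0,"ay":0,"az":0},{"gripper":78,"tx":0,"ty":0,"tz":0,"ax":0,"ay":0,"az":0},{"gripper":78,"tx":0,"ty":0,"tz":0,"ax":0,"ay":0,"az":0}])

```text
clock: 20.65
tcp_pos: [0.507, -0.1997, 0.1536]
orientation: [-1.167, 1.271, -1.273]
contact_force: [0.3, 0.4, -0.3]
grip_width: 0.078
```

```bash
python3 -c "
from h import *
goto([.4918,-.2885,.082],[-.083,-.9966])
cv2.imwrite('pics/w15.png',vision.grab_frame('wrist')[:,:,::-1])"
```

```text
t 20.65 tcp [ 0.507  -0.1997  0.1536] w 0.078 F [ 0.3  0.4 -0.3]
 axes x [-0.086 -0.996  0.   ] y [ 0.001 -0.    -1.   ] z [ 0.996 -0.086  0.001]
 world d mm [-15.2 -88.8 -71.6]  tool d now [89.8 71.7 -7.5] turn [-0.001 -0.003  0.   ] tool d after turn [89.8 71.6 -7.8]
```

View pics/w15.png

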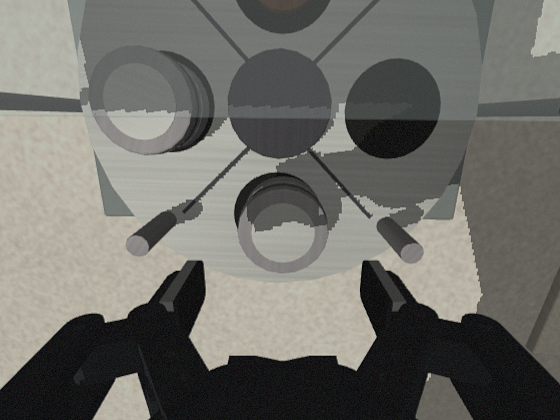

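The tin stands on pad 2 with its top at (283,230). The plate sits a few degrees short of the detent, so I'll re-measure the right peg at (411,254).

```bash
python3 -c "
from h import *
c=vision.get_calibration('wrist')
for u in ((411,254),(137,246)): print(ray(c,u,.1).round(4))
p=ray(c,(411,254),.1)
goto([p[0],p[1],.082],[-.083,-.9966])"
```

```text
[ 0.488  -0.2846  0.1   ]
[ 0.5092 -0.1048  0.1   ]
t 20.7 tcp [ 0.5063 -0.1994  0.1527] w 0.0778 F [-0.4 -0.4  0.1]
 axes x [-0.086 -0.996 -0.   ] y [-0.001  0.    -1.   ] z [ 0.996 -0.086 -0.001]
 world d mm [-18.3 -85.1 -70.7]  tool d now [ 86.4  70.7 -10.8] turn [ 0.001 -0.003 -0.   ] tool d after turn [ 86.4  70.7 -11.1]
```

Emit:
jog_arm(motion=[{"gripper":40,"tx":29,"ty":0,"tz":-3,"ax":0,"ay":0,"az":0},{"gripper":40,"tx":29,"ty":0,"tz":-4,"ax":0,"ay":0,"az":0},{"gripper":36,"tx":29,"ty":0,"tz":-3,"ax":0,"ay":0,"az":0},{"gripper":36,"tx":0,"ty":0,"tz":0,"ax":0,"ay":0,"az":0},{"gripper":36,"tx":0,"ty":0,"tz":0,"ax":0,"ay":0,"az":0}])

```text
clock: 21.2
tcp_pos: [0.4882, -0.2854, 0.1518]
orientation: [-1.167, 1.276, -1.272]
contact_force: [0.3, 0.0, -0.1]
grip_width: 0.036
```

```bash
python3 -c "
from h import *
goto([.488,-.2846,.082],[-.083,-.9966])
cv2.imwrite('pics/w16.png',vision.grab_frame('wrist')[:,:,::-1])"
```

```text
t 21.2 tcp [ 0.4882 -0.2854  0.1518] w 0.036 F [ 0.3  0.  -0.1]
 axes x [-0.088 -0.996 -0.001] y [-0.002  0.001 -1.   ] z [ 0.996 -0.088 -0.003]
 world d mm [ -0.2   0.8 -69.8]  tool d now [-0.7 69.8 -0.1] turn [ 0.003 -0.005 -0.001] tool d after turn [-0.8 69.8 -0.3]
```

View pics/w16.png

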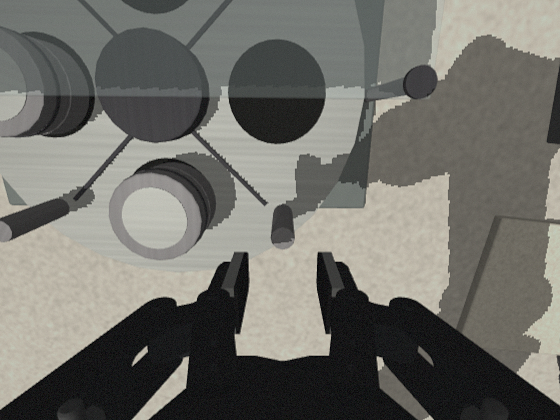

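Emit:
jog_arm(motion=[{"gripper":36,"tx":0,"ty":30,"tz":0,"ax":0,"ay":0,"az":0},{"gripper":36,"tx":0,"ty":30,"tz":0,"ax":0,"ay":0,"az":0},{"gripper":36,"tx":0,"ty":10,"tz":0,"ax":0,"ay":0,"az":0},{"gripper":30,"tx":0,"ty":0,"tz":0,"ax":0,"ay":0,"az":0},{"gripper":24,"tx":0,"ty":0,"tz":0,"ax":0,"ay":0,"az":0},{"gripper":20,"tx":0,"ty":0,"tz":0,"ax":0,"ay":0,"az":0},{"gripper":20,"tx":0,"ty":0,"tz":0,"ax":0,"ay":0,"az":0},{"gripper":20,"tx":0,"ty":0,"tz":0,"ax":0,"ay":0,"az":0}])

```text
clock: 22.05
tcp_pos: [0.4898, -0.2856, 0.0842]
orientation: [-1.167, 1.271, -1.274]
contact_force: [0.2, 0.5, -0.4]
grip_width: 0.0202
```

```bash
python3 -c "
from h import *
goto([.4614,-.1937,.082],[-.083,-.9966])"
```

```text
t 22.05 tcp [ 0.4898 -0.2856  0.0842] w 0.0202 F [ 0.2  0.5 -0.4]
 axes x [-0.086 -0.996  0.001] y [ 0.001 -0.001 -1.   ] z [ 0.996 -0.086  0.001]
 world d mm [-28.4  91.9  -2.2]  tool d now [-89.1   2.1 -36.2] turn [-0.001 -0.003  0.001] tool d after turn [-89.2   2.2 -35.9]
```

Emit:
jog_arm(motion=[{"gripper":20,"tx":-7,"ty":0,"tz":-6,"ax":0,"ay":0,"az":0},{"gripper":20,"tx":-7.5,"ty":0,"tz":-6,"ax":0,"ay":0,"az":0},{"gripper":20,"tx":-8.5,"ty":0,"tz":-5.5,"ax":0,"ay":0,"az":0},{"gripper":20,"tx":-8.5,"ty":0,"tz":-5,"ax":0,"ay":0,"az":0},{"gripper":20,"tx":-9,"ty":0,"tz":-4,"ax":0,"ay":0,"az":0},{"gripper":20,"tx":-9,"ty":0,"tz":-4,"ax":0,"ay":0,"az":0},{"gripper":20,"tx":-10,"ty":0,"tz":-2.5,"ax":0,"ay":0,"az":0},{"gripper":20,"tx":-10,"ty":0,"tz":-2,"ax":0,"ay":0,"az":0},{"gripper":20,"tx":-10,"ty":0,"tz":-1,"ax":0,"ay":0,"az":0},{"gripper":20,"tx":-10,"ty":0,"tz":0,"ax":0,"ay":0,"az":0}])

```text
clock: 23.05
tcp_pos: [0.4585, -0.1926, 0.0828]
orientation: [-1.169, 1.276, -1.272]
contact_force: [-3.4, -2.8, 0.4]
grip_width: 0.02
```

```bash
python3 -c "
from h import *
goto([.507,-.1053,.082],[-.083,-.9966])"
```

```text
t 23.05 tcp [ 0.4585 -0.1926  0.0828] w 0.02 F [-3.4 -2.8  0.4]
 axes x [-0.087 -0.996  0.   ] y [-0.004  0.    -1.   ] z [ 0.996 -0.087 -0.004]
 world d mm [48.5 87.3 -0.8]  tool d now [-91.2   0.7  40.7] turn [ 0.004 -0.004  0.   ] tool d after turn [-91.    0.8  41.1]
```

Emit:
jog_arm(motion=[{"gripper":20,"tx":-10,"ty":0,"tz":2,"ax":0,"ay":0,"az":0},{"gripper":20,"tx":-10,"ty":0,"tz":1,"ax":0,"ay":0,"az":0},{"gripper":20,"tx":-10,"ty":0,"tz":3,"ax":0,"ay":0,"az":0},{"gripper":20,"tx":-10,"ty":0,"tz":3,"ax":0,"ay":0,"az":0},{"gripper":20,"tx":-9.5,"ty":0,"tz":4,"ax":0,"ay":0,"az":0},{"gripper":20,"tx":-9.5,"ty":0,"tz":4,"ax":0,"ay":0,"az":0},{"gripper":20,"tx":-8.5,"ty":0,"tz":5,"ax":0,"ay":0,"az":0},{"gripper":20,"tx":-8.5,"ty":0,"tz":5,"ax":0,"ay":0,"az":0},{"gripper":20,"tx":-7,"ty":0,"tz":6,"ax":0,"ay":0,"az":0},{"gripper":20,"tx":-6,"ty":0,"tz":6,"ax":0,"ay":0,"az":0},{"gripper":20,"tx":0,"ty":0,"tz":0,"ax":0,"ay":0,"az":0},{"gripper":36,"tx":0,"ty":0,"tz":0,"ax":0,"ay":0,"az":0}])

```text
clock: 24.25
tcp_pos: [0.5075, -0.108, 0.0832]
orientation: [-1.168, 1.273, -1.272]
contact_force: [0.4, -0.1, -0.8]
grip_width: 0.0331
```

```bash
python3 -c "
from h import *
goto([.419,.288,.155],[-.083,-.9966])"
```

```text
t 24.25 tcp [ 0.5075 -0.108   0.0832] w 0.0331 F [ 0.4 -0.1 -0.8]
 axes x [-0.086 -0.996  0.   ] y [-0. -0. -1.] z [ 0.996 -0.086 -0.   ]
 world d mm [-88.5 396.   71.8]  tool d now [-386.9  -71.9 -122.4] turn [ 0.    -0.003  0.   ] tool d after turn [-387.3  -71.8 -121.1]
```

Emit:
jog_arm(motion=[{"gripper":36,"tx":0,"ty":-25,"tz":0,"ax":0,"ay":0,"az":0},{"gripper":36,"tx":0,"ty":-30,"tz":0,"ax":0,"ay":0,"az":0},{"gripper":36,"tx":0,"ty":-20,"tz":0,"ax":0,"ay":0,"az":0},{"gripper":80,"tx":-35,"ty":0,"tz":-11,"ax":0,"ay":0,"az":0},{"gripper":80,"tx":-45,"ty":0,"tz":-14,"ax":0,"ay":0,"az":0},{"gripper":80,"tx":-45,"ty":0,"tz":-14,"ax":0,"ay":0,"az":0},{"gripper":80,"tx":-45,"ty":0,"tz":-14,"ax":0,"ay":0,"az":0},{"gripper":80,"tx":-45,"ty":0,"tz":-14,"ax":0,"ay":0,"az":0},{"gripper":80,"tx":-45,"ty":0,"tz":-14,"ax":0,"ay":0,"az":0},{"gripper":80,"tx":-45,"ty":0,"tz":-14,"ax":0,"ay":0,"az":0},{"gripper":80,"tx":-45,"ty":0,"tz":-14,"ax":0,"ay":0,"az":0},{"gripper":80,"tx":-37,"ty":0,"tz":-12,"ax":0,"ay":0,"az":0}])

```text
clock: 25.45
tcp_pos: [0.4196, 0.29, 0.1584]
orientation: [-1.167, 1.272, -1.272]
contact_force: [0.3, 0.0, 0.4]
grip_width: 0.08
```

Emit:
jog_arm(motion=[{"gripper":80,"tx":0,"ty":0,"tz":0,"ax":0,"ay":0,"az":0},{"gripper":80,"tx":0,"ty":0,"tz":0,"ax":0,"ay":0,"az":0},{"gripper":80,"tx":0,"ty":0,"tz":0,"ax":0,"ay":0,"az":0}])

```text
clock: 25.75
tcp_pos: [0.4209, 0.2863, 0.158]
orientation: [-1.167, 1.273, -1.275]
contact_force: [-0.5, -0.6, 0.2]
grip_width: 0.0803
```

```bash
python3 -c "
from h import *
c=vision.get_calibration('wrist')
goto([.419,.288,.03],[-.083,-.9966])
cv2.imwrite('pics/w17.png',vision.grab_frame('wrist')[:,:,::-1])
print(proj(c,[.419,.288,.044]))
t=vision.grab_frame('top'); crop(t,120,120,450,280,2.4,'pics/t17.png')"
```

```text
t 25.75 tcp [0.4209 0.2863 0.158 ] w 0.0803 F [-0.5 -0.6  0.2]
 axes x [-0.088 -0.996  0.002] y [-0.    -0.002 -1.   ] z [ 0.996 -0.088 -0.   ]
 world d mm [  -1.9    1.7 -128. ]  tool d now [ -1.7 128.   -2. ] turn [ 0.    -0.005  0.002] tool d after turn [ -1.5 128.   -2. ]
[279.0791588  212.97942659]
```

View pics/w17.png

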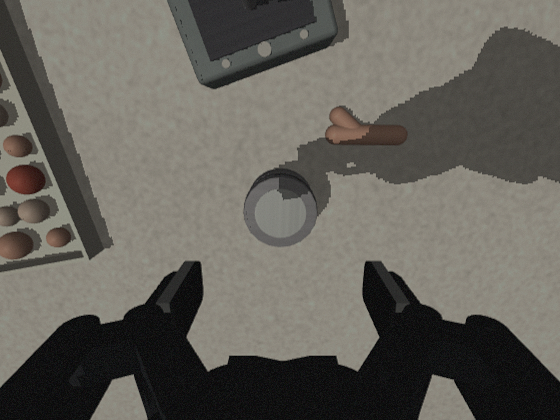

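View pics/t17.png

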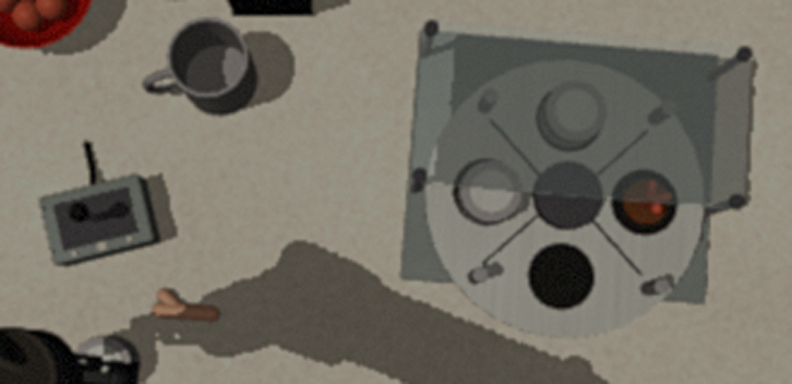

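Tin C is at (280,210), as predicted. Two tins are loaded, with bay 1 empty in front and the coral at -y. Grasping tin C.

Emit:
jog_arm(motion=[{"gripper":80,"tx":-1,"ty":30,"tz":-2,"ax":0,"ay":0,"az":0},{"gripper":80,"tx":0,"ty":35,"tz":0,"ax":0,"ay":0,"az":0},{"gripper":80,"tx":0,"ty":35,"tz":0,"ax":0,"ay":0,"az":0},{"gripper":80,"tx":0,"ty":20,"tz":0,"ax":0,"ay":0,"az":0},{"gripper":80,"tx":0,"ty":7,"tz":0,"ax":0,"ay":0,"az":0},{"gripper":80,"tx":0,"ty":0,"tz":0,"ax":0,"ay":0,"az":0},{"gripper":58,"tx":0,"ty":0,"tz":0,"ax":0,"ay":0,"az":0},{"gripper":58,"tx":0,"ty":0,"tz":0,"ax":0,"ay":0,"az":0},{"gripper":58,"tx":0,"ty":0,"tz":0,"ax":0,"ay":0,"az":0},{"gripper":58,"tx":0,"ty":0,"tz":0,"ax":0,"ay":0,"az":0}])

```text
clock: 26.85
tcp_pos: [0.4195, 0.2896, 0.0327]
orientation: [-1.165, 1.272, -1.273]
contact_force: [0.3, -1.9, 7.6]
grip_width: 0.0627
```

```bash
python3 -c "
from h import *
goto([.5063,-.1974,.15],[-.083,-.9966])"
```

```text
t 26.85 tcp [0.4195 0.2896 0.0327] w 0.0627 F [ 0.3 -1.9  7.6]
 axes x [-0.087 -0.996 -0.001] y [ 0.002  0.001 -1.   ] z [ 0.996 -0.087  0.002]
 world d mm [  86.8 -487.   117.3]  tool d now [ 477.5 -117.4  129. ] turn [-0.002 -0.004 -0.001] tool d after turn [ 478.1 -117.3  127. ]
```

Held at 62.7 mm. Lift and carry.

Emit:
jog_arm(motion=[{"gripper":58,"tx":0,"ty":-10,"tz":0,"ax":0,"ay":0,"az":0},{"gripper":58,"tx":0,"ty":-30,"tz":0,"ax":0,"ay":0,"az":0},{"gripper":58,"tx":0,"ty":-40,"tz":0,"ax":0,"ay":0,"az":0},{"gripper":58,"tx":20,"ty":-40,"tz":5,"ax":0,"ay":0,"az":0},{"gripper":58,"tx":40,"ty":0,"tz":11,"ax":0,"ay":0,"az":0},{"gripper":58,"tx":45,"ty":0,"tz":12,"ax":0,"ay":0,"az":0},{"gripper":58,"tx":45,"ty":0,"tz":12,"ax":0,"ay":0,"az":0},{"gripper":58,"tx":45,"ty":0,"tz":12,"ax":0,"ay":0,"az":0},{"gripper":58,"tx":45,"ty":0,"tz":12,"ax":0,"ay":0,"az":0},{"gripper":58,"tx":45,"ty":0,"tz":12,"ax":0,"ay":0,"az":0},{"gripper":58,"tx":45,"ty":0,"tz":12,"ax":0,"ay":0,"az":0},{"gripper":58,"tx":45,"ty":0,"tz":12,"ax":0,"ay":0,"az":0}])

```text
clock: 28.05
tcp_pos: [0.4859, -0.0946, 0.1523]
orientation: [-1.166, 1.271, -1.273]
contact_force: [1.7, 0.2, -2.2]
grip_width: 0.0626
```

Emit:
jog_arm(motion=[{"gripper":58,"tx":45,"ty":0,"tz":12,"ax":0,"ay":0,"az":0},{"gripper":58,"tx":35,"ty":0,"tz":10,"ax":0,"ay":0,"az":0},{"gripper":58,"tx":20,"ty":0,"tz":5,"ax":0,"ay":0,"az":0},{"gripper":58,"tx":0,"ty":0,"tz":0,"ax":0,"ay":0,"az":0},{"gripper":58,"tx":0,"ty":0,"tz":0,"ax":0,"ay":0,"az":0},{"gripper":58,"tx":0,"ty":0,"tz":0,"ax":0,"ay":0,"az":0}])

```text
clock: 28.65
tcp_pos: [0.5041, -0.1932, 0.1516]
orientation: [-1.167, 1.271, -1.27]
contact_force: [0.3, -0.1, -2.2]
grip_width: 0.0627
```

```bash
python3 -c "
from h import *
goto([.5063,-.1974,.0777],[-.083,-.9966])
cv2.imwrite('pics/w18.png',vision.grab_frame('wrist')[:,:,::-1])"
```

```text
t 28.65 tcp [ 0.5041 -0.1932  0.1516] w 0.0627 F [ 0.3 -0.1 -2.2]
 axes x [-0.084 -0.996 -0.001] y [ 0.     0.001 -1.   ] z [ 0.996 -0.084  0.   ]
 world d mm [  2.2  -4.2 -73.9]  tool d now [ 4.1 73.9  2.5] turn [-0.    -0.001 -0.001] tool d after turn [ 4.  73.9  2.5]
```

View pics/w18.png

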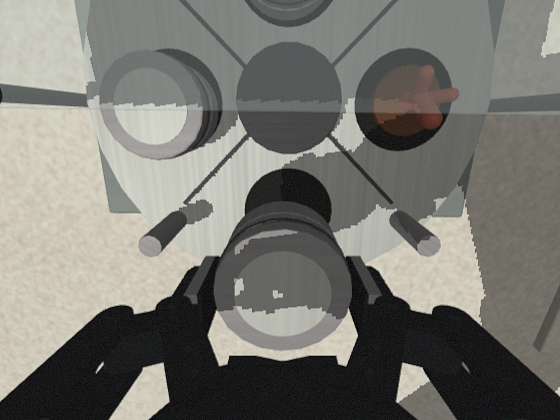

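Pad centre is at u≈288, so I need about 4 mm in +tx. The pads are square to the front. Lowering.

Emit:
jog_arm(motion=[{"gripper":58,"tx":4,"ty":25,"tz":2,"ax":0,"ay":0,"az":0},{"gripper":58,"tx":0,"ty":25,"tz":0,"ax":0,"ay":0,"az":0},{"gripper":58,"tx":0,"ty":12,"tz":0,"ax":0,"ay":0,"az":0},{"gripper":58,"tx":0,"ty":6,"tz":0,"ax":0,"ay":0,"az":0},{"gripper":58,"tx":0,"ty":4,"tz":0,"ax":0,"ay":0,"az":0},{"gripper":58,"tx":0,"ty":2,"tz":0,"ax":0,"ay":0,"az":0},{"gripper":58,"tx":0,"ty":0,"tz":0,"ax":0,"ay":0,"az":0},{"gripper":58,"tx":0,"ty":0,"tz":0,"ax":0,"ay":0,"az":0}])

```text
clock: 29.5
tcp_pos: [0.5063, -0.1991, 0.078]
orientation: [-1.167, 1.271, -1.273]
contact_force: [0.6, 0.0, -2.5]
grip_width: 0.0628
```

Emit:
jog_arm(motion=[{"gripper":58,"tx":0,"ty":2,"tz":0,"ax":0,"ay":0,"az":0},{"gripper":58,"tx":0,"ty":0,"tz":0,"ax":0,"ay":0,"az":0},{"gripper":68,"tx":0,"ty":0,"tz":0,"ax":0,"ay":0,"az":0},{"gripper":78,"tx":0,"ty":0,"tz":0,"ax":0,"ay":0,"az":0},{"gripper":78,"tx":0,"ty":0,"tz":0,"ax":0,"ay":0,"az":0},{"gripper":78,"tx":0,"ty":0,"tz":0,"ax":0,"ay":0,"az":0},{"gripper":78,"tx":0,"ty":-15,"tz":0,"ax":0,"ay":0,"az":0},{"gripper":78,"tx":0,"ty":-35,"tz":0,"ax":0,"ay":0,"az":0},{"gripper":78,"tx":0,"ty":-28,"tz":0,"ax":0,"ay":0,"az":0},{"gripper":78,"tx":0,"ty":0,"tz":0,"ax":0,"ay":0,"az":0},{"gripper":78,"tx":0,"ty":0,"tz":0,"ax":0,"ay":0,"az":0}])

```text
clock: 30.6
tcp_pos: [0.506, -0.199, 0.1536]
orientation: [-1.167, 1.272, -1.273]
contact_force: [0.2, 0.2, -0.8]
grip_width: 0.0779
```

```bash
python3 -c "
from h import *
goto([.4918,-.2885,.082],[-.083,-.9966])
cv2.imwrite('pics/w19.png',vision.grab_frame('wrist')[:,:,::-1])
crop(vision.grab_frame('side'),160,80,400,280,3,'pics/s19.png')"
```

```text
t 30.6 tcp [ 0.506  -0.199   0.1536] w 0.0779 F [ 0.2  0.2 -0.8]
 axes x [-0.086 -0.996  0.   ] y [ 0.001 -0.    -1.   ] z [ 0.996 -0.086  0.001]
 world d mm [-14.2 -89.5 -71.6]  tool d now [90.3 71.6 -6.5] turn [-0.001 -0.003  0.   ] tool d after turn [90.3 71.6 -6.7]
```

View pics/w19.png

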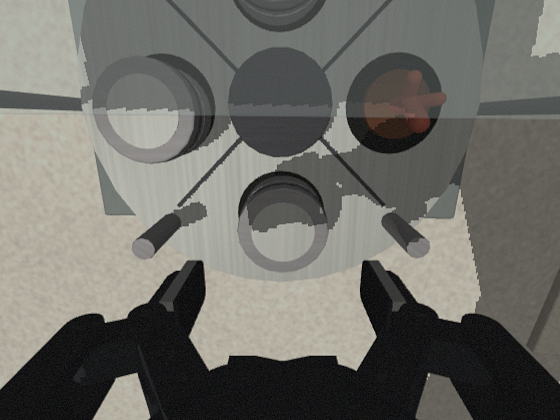

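View pics/s19.png

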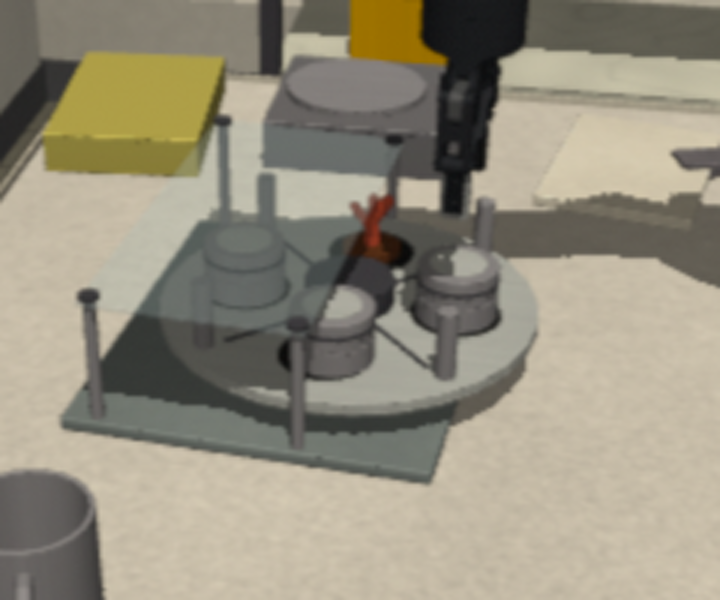

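All three tins are up. The right peg top is at (418,247), the same as on the first turn, so the final turn repeats it.

Emit:
jog_arm(motion=[{"gripper":40,"tx":30,"ty":0,"tz":-2,"ax":0,"ay":0,"az":0},{"gripper":40,"tx":30,"ty":0,"tz":-2,"ax":0,"ay":0,"az":0},{"gripper":36,"tx":30,"ty":0,"tz":-3,"ax":0,"ay":0,"az":0},{"gripper":36,"tx":0,"ty":0,"tz":0,"ax":0,"ay":0,"az":0},{"gripper":36,"tx":0,"ty":0,"tz":0,"ax":0,"ay":0,"az":0}])

```text
clock: 31.2
tcp_pos: [0.4902, -0.2881, 0.152]
orientation: [-1.167, 1.276, -1.272]
contact_force: [0.1, 1.1, -0.2]
grip_width: 0.0359
```

```bash
python3 -c "
from h import *
goto([.4918,-.2885,.082],[-.083,-.9966])
cv2.imwrite('pics/w20.png',vision.grab_frame('wrist')[:,:,::-1])"
```

```text
t 31.2 tcp [ 0.4902 -0.2881  0.152 ] w 0.0359 F [ 0.1  1.1 -0.2]
 axes x [-0.088 -0.996 -0.001] y [-0.002  0.001 -1.   ] z [ 0.996 -0.088 -0.002]
 world d mm [  1.6  -0.4 -70. ]  tool d now [ 0.3 70.   1.8] turn [ 0.002 -0.005 -0.001] tool d after turn [ 0.2 70.   1.7]
```

View pics/w20.png

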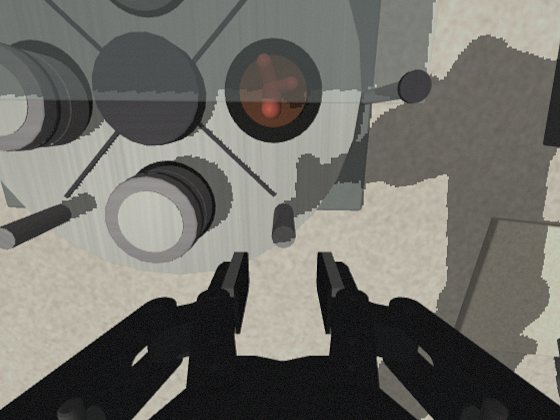

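The peg is centred at (284,238). Going down.

Emit:
jog_arm(motion=[{"gripper":36,"tx":0,"ty":30,"tz":1,"ax":0,"ay":0,"az":0},{"gripper":36,"tx":0,"ty":30,"tz":0,"ax":0,"ay":0,"az":0},{"gripper":36,"tx":0,"ty":10,"tz":0,"ax":0,"ay":0,"az":0},{"gripper":30,"tx":0,"ty":0,"tz":0,"ax":0,"ay":0,"az":0},{"gripper":24,"tx":0,"ty":0,"tz":0,"ax":0,"ay":0,"az":0},{"gripper":20,"tx":0,"ty":0,"tz":0,"ax":0,"ay":0,"az":0},{"gripper":20,"tx":0,"ty":0,"tz":0,"ax":0,"ay":0,"az":0},{"gripper":20,"tx":0,"ty":0,"tz":0,"ax":0,"ay":0,"az":0}])

```text
clock: 32.05
tcp_pos: [0.4926, -0.2883, 0.0842]
orientation: [-1.167, 1.271, -1.274]
contact_force: [0.1, 0.1, 1.0]
grip_width: 0.0198
```

Emit:
jog_arm(motion=[{"gripper":20,"tx":-8,"ty":0,"tz":-7,"ax":0,"ay":0,"az":0},{"gripper":20,"tx":-8,"ty":0,"tz":-6.5,"ax":0,"ay":0,"az":0},{"gripper":20,"tx":-8.5,"ty":0,"tz":-5.5,"ax":0,"ay":0,"az":0},{"gripper":20,"tx":-8.5,"ty":0,"tz":-5,"ax":0,"ay":0,"az":0},{"gripper":20,"tx":-9.5,"ty":0,"tz":-4,"ax":0,"ay":0,"az":0},{"gripper":20,"tx":-9.5,"ty":0,"tz":-4,"ax":0,"ay":0,"az":0},{"gripper":20,"tx":-10,"ty":0,"tz":-2.5,"ax":0,"ay":0,"az":0},{"gripper":20,"tx":-10,"ty":0,"tz":-2,"ax":0,"ay":0,"az":0},{"gripper":20,"tx":-10,"ty":0,"tz":-1,"ax":0,"ay":0,"az":0},{"gripper":20,"tx":-10,"ty":0,"tz":0,"ax":0,"ay":0,"az":0}])

```text
clock: 33.05
tcp_pos: [0.46, -0.1926, 0.0828]
orientation: [-1.169, 1.276, -1.271]
contact_force: [-1.7, -2.3, -0.6]
grip_width: 0.02
```

```bash
python3 -c "
from h import *
goto([.507,-.1075,.082],[-.083,-.9966])"
```

```text
t 33.05 tcp [ 0.46   -0.1926  0.0828] w 0.02 F [-1.7 -2.3 -0.6]
 axes x [-0.087 -0.996  0.   ] y [-0.004  0.    -1.   ] z [ 0.996 -0.087 -0.004]
 world d mm [47.  85.1 -0.8]  tool d now [-88.9   0.7  39.4] turn [ 0.004 -0.004  0.   ] tool d after turn [-88.7   0.8  39.8]
```

Emit:
jog_arm(motion=[{"gripper":20,"tx":-10,"ty":0,"tz":1,"ax":0,"ay":0,"az":0},{"gripper":20,"tx":-10,"ty":0,"tz":1,"ax":0,"ay":0,"az":0},{"gripper":20,"tx":-10,"ty":0,"tz":2.5,"ax":0,"ay":0,"az":0},{"gripper":20,"tx":-10,"ty":0,"tz":3,"ax":0,"ay":0,"az":0},{"gripper":20,"tx":-9.5,"ty":0,"tz":4,"ax":0,"ay":0,"az":0},{"gripper":20,"tx":-9.5,"ty":0,"tz":4,"ax":0,"ay":0,"az":0},{"gripper":20,"tx":-8.5,"ty":0,"tz":5,"ax":0,"ay":0,"az":0},{"gripper":20,"tx":-8.5,"ty":0,"tz":5,"ax":0,"ay":0,"az":0},{"gripper":20,"tx":-7,"ty":0,"tz":6,"ax":0,"ay":0,"az":0},{"gripper":20,"tx":-6,"ty":0,"tz":6,"ax":0,"ay":0,"az":0},{"gripper":20,"tx":0,"ty":0,"tz":0,"ax":0,"ay":0,"az":0},{"gripper":36,"tx":0,"ty":0,"tz":0,"ax":0,"ay":0,"az":0}])

```text
clock: 34.25
tcp_pos: [0.5075, -0.108, 0.0832]
orientation: [-1.168, 1.273, -1.273]
contact_force: [-0.1, -0.6, 0.6]
grip_width: 0.0332
```

Emit:
jog_arm(motion=[{"gripper":36,"tx":0,"ty":0,"tz":0,"ax":0,"ay":0,"az":0},{"gripper":36,"tx":0,"ty":-20,"tz":0,"ax":0,"ay":0,"az":0},{"gripper":36,"tx":0,"ty":-30,"tz":0,"ax":0,"ay":0,"az":0},{"gripper":36,"tx":0,"ty":-40,"tz":0,"ax":0,"ay":0,"az":0},{"gripper":36,"tx":-20,"ty":0,"tz":-5,"ax":0,"ay":0,"az":0},{"gripper":36,"tx":-40,"ty":0,"tz":-10,"ax":0,"ay":0,"az":0},{"gripper":36,"tx":-40,"ty":0,"tz":-10,"ax":0,"ay":0,"az":0},{"gripper":36,"tx":-40,"ty":0,"tz":-10,"ax":0,"ay":0,"az":0},{"gripper":36,"tx":-40,"ty":0,"tz":-10,"ax":0,"ay":0,"az":0},{"gripper":36,"tx":0,"ty":0,"tz":0,"ax":0,"ay":0,"az":0},{"gripper":36,"tx":0,"ty":0,"tz":0,"ax":0,"ay":0,"az":0}])

```text
clock: 35.35
tcp_pos: [0.478, 0.0757, 0.1733]
orientation: [-1.169, 1.271, -1.271]
contact_force: [0.2, -1.2, 0.1]
grip_width: 0.036
```

```bash
python3 -c "
from h import *
goto([.507,-.1075,.082])
t=vision.grab_frame('top');crop(t,270,110,450,280,3.4,'pics/t21.png')
s=vision.grab_frame('side');cv2.imwrite('pics/s21.png',s[:,:,::-1]);crop(s,160,80,400,280,3,'pics/s21c.png')"
```

```text
t 35.35 tcp [0.478  0.0757 0.1733] w 0.036 F [ 0.2 -1.2  0.1]
 axes x [-0.084 -0.996  0.   ] y [-0. -0. -1.] z [ 0.996 -0.084 -0.   ]
 world d mm [  29.  -183.2  -91.3]  tool d now [180.1  91.4  44.4] turn None
```

View pics/t21.png

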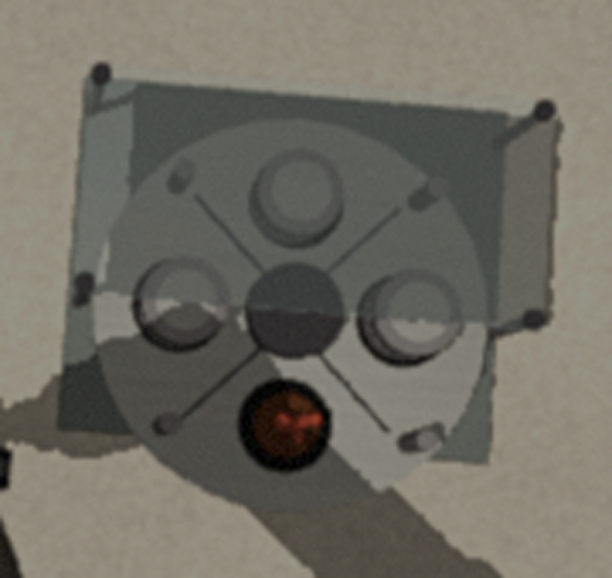

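View pics/s21.png

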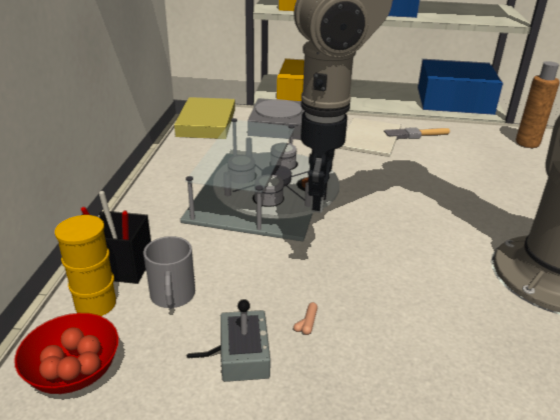

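View pics/s21c.png

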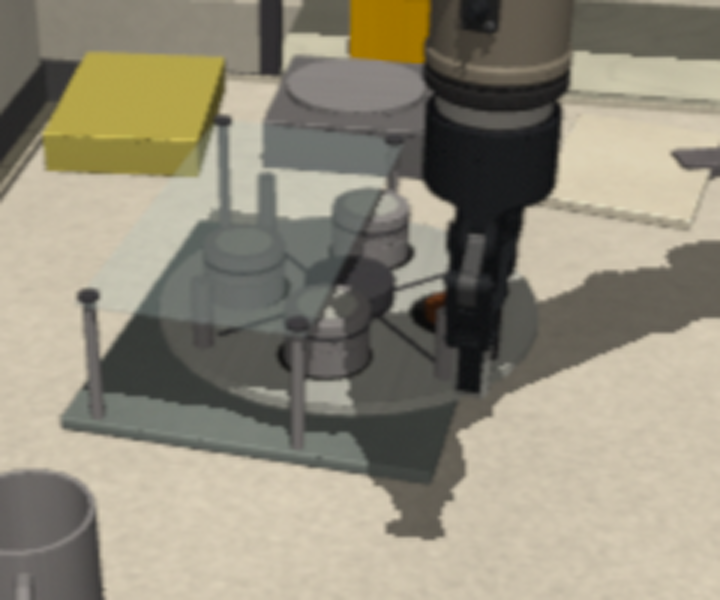

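```bash
python3 - <<'E'
from h import *
ct=vision.get_calibration("top")
f=lambda x,y:((x+.5)/3.4-.5+270,(y+.5)/3.4-.5+110)
hub=np.array([.5910,-.2045]);X=np.array([.9966,-.083]);Y=np.array([.083,.9966])
for n,u,z in(("coral foot",(285,425),.048),("back",(302,188),.089),("left",(190,293),.089),("right",(418,310),.089)):
    d=ray(ct,f(*u),z)[:2]-hub; print(n,"machine xy mm",(d@X*1e3).round(1),(d@Y*1e3).round(1))
E
```

```text
coral foot machine xy mm -84.6 0.6
back machine xy mm 86.6 4.8
left machine xy mm 3.7 82.1
right machine xy mm 2.8 -83.9
```

Everything is within tolerance, so I'm handing in.

```bash
python3 -c "
from bench import ticket
print(ticket.hand_in())"
```

```text
the job is handed in; nothing more can be done
None
```

The job is done and handed in at about 35 s of the 210 s; the hand-in gives no verdict.

**What I did:** I set the drive switch upright by closing the fingers around its ball, before touching the carousel or any tin. I then loaded the three tins into bays 3, 2 and 1, turning the carousel clockwise one bay at a time by a loosely held peg. A last turn brought the coral bay to the front.

**Last checks:**
- **Switch:** it still stands upright in the final side view.
- **Coral bay:** it is 0.6 mm off the front line; the limit is 8 mm.
- **Tins:** all three look upright on their pads, and their centres measure about 3–5 mm from the bay centres; the limit is 25 mm.
- **Branch and jug:** both look to be where they started. I judged this by eye and did not measure it.
- **Robot:** the arm was clear of everything.

**Two small oddities:**
- After the first turn the plate rested about 2° past its detent. I re-measured the peg before the next turn, and both later turns ended square.
- While closing on each tin the wrist read 7–8 N upward, perhaps the fingertips touching the table. That is well under the 40 N limit.

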